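# Plug the coil modules into the demonstration console and switch it on

## Task

Get the bench console ready for the lesson: take the red and the blue plug-in modules out of the wooden tray and plug each one fully home into the sloping socket of its own colour. When both are in, throw the console's white lever right over to its other end, away from the robot, and let go of everything. Leave the yellow module standing in the tray, and do not disturb the beaker and the metal weight.

Things in the scene. Friction and masses are not known exactly. Their poses are not given: they have to be found in the camera images.
- red_module (a point): red plug-in module, ~90 g: red box head 40 (x) by 36 (y) by 44 mm high on a black plug foot 26 (x) by 20 (y) by 22 mm long, its tip bevelled 3 mm; stands on the foot. Point: its centre, 33 mm above the foot's end, 11 mm above the head's underside. z: up, x: long side. Fits either way round. Grip it across its 36 mm sides, about 15 mm above this point, to keep the fingertips off the socket face
- blue_module (a point): blue plug-in module, ~90 g: blue box head 40 (x) by 36 (y) by 44 mm high on a black plug foot 26 (x) by 20 (y) by 22 mm long, its tip bevelled 3 mm; stands on the foot. Point: its centre, 33 mm above the foot's end, 11 mm above the head's underside. z: up, x: long side. Fits either way round. Grip it across its 36 mm sides, about 15 mm above this point, to keep the fingertips off the socket face
- yellow_module (a point): the yellow module, of the same size and shape as the red one, same centre point; stays in the tray
- red_socket (a point): socket in the red face (100 by 80 mm) of a dock on the console, leaning 28 deg from level towards the robot. Point: centre of the hole's mouth, 68 mm above the bench. z: square out of the face, x: up the slope, y: across. Hole 29 (x) by 23 (y) mm, 26 deep, square to the face. Module home: head flat on the face, its centre 11 mm out. Docks 125 mm apart, either order
- blue_socket (a point): socket in the blue face (100 by 80 mm) of a dock on the console, leaning 28 deg from level towards the robot. Point: centre of the hole's mouth, 68 mm above the bench. z: square out of the face, x: up the slope, y: across. Hole 29 (x) by 23 (y) mm, 26 deep, square to the face. Module home: head flat on the face, its centre 11 mm out. Docks 125 mm apart, either order
- tray: low wooden tray, fixed, 270 (x) by 120 (y) mm, rim 12 mm high, floor 5 mm thick; the three modules stand in a row along its x, 75 mm apart, in any order, each turned by up to 0.2 rad. Origin: centre of the underside, on the bench
- console: grey base plate fixed to the bench, 200 (x) by 360 (y) by 12 mm high, which carries the two docks and, at its +y end, the lever. Origin: centre of the underside; x points from the robot's side to the far side
- power_lever (a joint): angle of the white lever on its black block, rad: 0 leaning towards the robot (start 0 to 0.2), 1.0 leaning away from it, at its stop; it stays where it is left; a light push of a few newtons on its upper part moves it
- power_lever_tip (a point): centre of the lever's white ball, 26 mm wide, 80 mm from the hinge axis. The axis is level, along the console's y, 34 mm above the bench; the lever swings upright at 0.5 rad, when the ball is 114 mm above the bench, and moves 77 mm along the console's x from end to end. Nothing stands within 60 mm of it on either side
- beaker_mid (a point): empty glass beaker, 54 mm wide and 75 mm high, loose on the bench, to be left alone. Point: its centre, 37 mm up
- weight: metal cylinder, 40 mm wide and 50 mm high, 0.4 kg, loose on the bench, to be left alone. Origin: centre of its underside
Mind the look-alikes: they are no part of the job. Leave any green or turquoise look-alike of the part that bears red_module alone.

How it is judged:
On the way, in this order (a step that is already met when the one before it is completed fails the run):
1. the red and the blue module are both fully home in the sockets of their own colour, with the lever not yet thrown (x of red_module in the frame of red_socket between -0.004 and 0.004 m and y of red_module in the frame of red_socket between -0.004 and 0.004 m and z of red_module in the frame of red_socket between 0.006 and 0.0145 m and angle between the z axis of red_module and the z axis of red_socket, either way round below 0.1 rad and x of blue_module in the frame of blue_socket between -0.004 and 0.004 m and y of blue_module in the frame of blue_socket between -0.004 and 0.004 m and z of blue_module in the frame of blue_socket between 0.006 and 0.0145 m and angle between the z axis of blue_module and the z axis of blue_socket, either way round below 0.1 rad and value of joint power_lever below 0.4 rad), for 0.2 s.
2. the lever is thrown over to its far end (value of joint power_lever above 0.8 rad), for 0.2 s.
At the end, for the whole second after the job is handed in: The red and the blue module sit in the sockets of their own colour, head within 3.5 mm of the socket face, within 4 mm of the hole's centre and within 0.1 rad of square; the lever stands above 0.8 rad; the yellow module stands in the tray within 30 mm of where it was (x of red_module in the frame of red_socket between -0.004 and 0.004 m and y of red_module in the frame of red_socket between -0.004 and 0.004 m and z of red_module in the frame of red_socket between 0.006 and 0.0145 m and angle between the z axis of red_module and the z axis of red_socket, either way round below 0.1 rad and x of blue_module in the frame of blue_socket between -0.004 and 0.004 m and y of blue_module in the frame of blue_socket between -0.004 and 0.004 m and z of blue_module in the frame of blue_socket between 0.006 and 0.0145 m and angle between the z axis of blue_module and the z axis of blue_socket, either way round below 0.1 rad and value of joint power_lever above 0.8 rad and angle between yellow_module's own z axis and vertical below 0.15 rad and distance of yellow_module from where it was at the start of the episode below 0.03 m); the robot touches nothing.
It fails at once if the yellow module is moved more than 30 mm (distance of yellow_module from where it was at the start of the episode above 0.03 m).
It fails at once if the beaker is moved more than 25 mm or tipped (distance of beaker_mid from where it was at the start of the episode above 0.025 m or angle between beaker_mid's own z axis and vertical above 0.4 rad).
It fails at once if the weight is moved more than 25 mm (distance of weight from where it was at the start of the episode above 0.025 m).
It also fails if it takes over 72 s, if anything falls off the work surface, if the arm or the gripper's body presses on something with over 40 N, if the wrist force passes 120 N, or if a joint passes its speed limit or range.

## Robot

A 6-joint arm with a two-finger parallel gripper is mounted at the origin on the work surface. World frame = base frame: x ahead of the robot, y to its left, z up, the work surface at z = 0. Lengths are in m, angles in rad, forces in N, time in s.
With the tool pointing down it reaches from about 0.35 to 0.975 m from the base axis. Payload 7.1 kg.
Tool frame: the origin (TCP) lies on the centre line of the jaws, within the pads' length; the fingertips stand 8 mm ahead of it and the grasp point (between the pads) lies 11 mm behind it (bot.nose_length is the distance from the TCP to the fingertips, in m); z points along the fingers, y is the direction in which the jaws open and shut (so a half turn about z gives the same grasp; the last joint's range is limited). The gripper opens to 88 mm and grips with 3 to 60 N. Pads are 20 mm wide; open, the fingers measure 115 mm over their backs; the gripper's body (75 mm by 178 mm) begins 61 mm behind the grasp point.
Start: joints at [-1.279, 0.423, 1.63, -0, 1.089, -0.019], TCP at [0.191, -0.595, 0.231] pointing down, gripper open.
Joint ranges: [-3, 3], [-0.9, 2.11], [0.09, 2.58], [-1.31, 4.45], [0.11, 2.69], [-2.54, 2.54]. Speed limits (rad/s): [2.39, 2.39, 3.01, 3.14, 3.14, 3.14].

## Interface

Orientations are given as a unit quaternion [w, x, y, z].
In Python, from plant import bot gives the robot as it stands.
- The arm moves only by the shell command python3 -m jog 'ROWS' [OPENING]. ROWS is JSON, a list of rows, each a list of 2 entries, a list of its own where there are three numbers: the shift along the tool's x, y, z in units of 25 mm (1.0 is 25 mm), then the turn about the tool's z in units of 10 degrees (1.0 is 10 degrees). In form: [[[tx, ty, tz], roll], ...]. A call has 1 to 12 rows; each row is the pose to reach, as a shift and turn from the pose commanded when the call began, along the tool's axes at that moment; what a row does not reach only later rows make up. A row lasts 1/8 s, in which the tool goes at most 62.5 mm and 10.7 degrees, less where a joint would pass 70% of its speed; a pose out of reach is approached as far as the arm can. A call with a gripper value outside its range is refused whole. OPENING is the closure, from -1 (fully open) to 1 (shut), so that 0 is half open, set as the call begins (- or left out, the last holds). The fingers move at their own pace and stop on an object; the grip force is fixed at half the most. Time passes only in rows, so rows that repeat a pose let the fingers close. It gives the time, the measured TCP pose, the force and the opening at its end, in the units of the state.
- bot.sense(): the state, without advancing time (a new reading comes with each control period).
- bot.capture(name): name is "scene" or "top" or "wrist"; returns a dict with "frame" (384x512x3 uint8, blue, green, red), "fx", "fy", "cx", "cy" (pixels), "cam_to_world" (4x4, takes a point from camera to world coordinates); the wrist camera has in their place "T_tool_cam" (4x4, takes a point from camera to tool coordinates, whose origin is the TCP and whose axes are the flange's). Camera axes: x right, y down, z forward; pixel columns grow to the right and rows downward; lengths in m; the calibration is good to about 2 mm. A picture is of the moment at which its call begins: read the wrist's pose just before it. There is no depth.
- bot.sign_off(): hands the job in, once; it reports no verdict.
The state is a dict: "clock": time; "qpos": joint angles; "dq": joint speeds; "joint_torque": joint torques, N m; "tcp_pos": TCP position; "tool_rot": TCP orientation; "wrist_force": force on the tool from outside, world axes, zero at the start; "ft_torque": the same for the moment, N m; "gripper_width": opening from 0.0 (shut) to 1.0 (fully open).
Only numpy, scipy, OpenCV 4.12 (cv2) and the standard library are available. Lean on these libraries where they do the work, as an engineer would, in place of code of your own. Each camera call takes 0.05 s, during which the arm holds its last target.

## Working session

There is one attempt and no reset: what is moved stays moved. The work goes in short steps, Python scripts to look and compute and a shell command to move; the robot and the scene stay as the last step left them, time stands still between calls to the robot, and variables do not carry over. Pictures are saved under pics/ and viewed, and the job is handed in when it is done.

```bash
ls -la; mkdir -p pics
cat > h.py <<'E'
import numpy as np, cv2, json
from plant import bot
from scipy.spatial.transform import Rotation as R
def rot(q): return R.from_quat([q[1],q[2],q[3],q[0]]).as_matrix()
def snap(name,fn,scale=1,crop=None):
    s=bot.sense(); c=bot.capture(name)
    im=c['frame'].copy(); np.savez('pics/'+fn+'.npz',**{k:np.array(v) for k,v in c.items()},tp=s['tcp_pos'],tr=s['tool_rot'])
    cv2.imwrite('pics/'+fn+'.png',im); return c
def load(fn):
    d=dict(np.load('pics/'+fn+'.npz'))
    if 'cam_to_world' not in d:
        T=np.eye(4);T[:3,:3]=rot(d['tr']);T[:3,3]=d['tp']; d['cam_to_world']=T@d['T_tool_cam']
    return d
def crop(fn,u0,v0,u1,v1,s,out):
    im=cv2.imread('pics/'+fn+'.png')[v0:v1,u0:u1]
    cv2.imwrite('pics/'+out+'.png',cv2.resize(im,None,fx=s,fy=s,interpolation=cv2.INTER_CUBIC))
def px2w(d,u,v,z):
    M=d['cam_to_world'];r=M[:3,:3]@np.array([(u-d['cx'])/d['fx'],(v-d['cy'])/d['fy'],1]);o=M[:3,3]
    return o+r*(z-o[2])/r[2]
def w2px(d,P):
    M=np.linalg.inv(d['cam_to_world']);P=np.atleast_2d(P);c=P@M[:3,:3].T+M[:3,3]
    return np.c_[d['fx']*c[:,0]/c[:,2]+d['cx'],d['fy']*c[:,1]/c[:,2]+d['cy']]
E
python3 - <<'E'
from h import *
for n in ['scene','top','wrist']: snap(n,n+'0')
s=bot.sense()
for k in s: print(k,s[k])
print(rot(s['tool_rot']).round(3)); print(bot.nose_length)
for n in ['scene','top','wrist']: print(n,load(n+'0')['cam_to_world'].round(3).tolist(),load(n+'0')['fx'])
E
python3 -m jog --help | head -30
```

```text
total 12
drwxr-xr-x  3 agent agent 4096 Dec  7 14:27 .
drwxr-xr-x 23 root  root  4096 Dec  7 14:27 ..
drwxr-xr-x  2 agent agent 4096 Dec  7 14:27 pics
clock 0.15
qpos [-1.27898318e+00  4.23677440e-01  1.63047982e+00 -8.92619784e-06
  1.08862333e+00 -1.89954873e-02]
dq [-0.00216347 -0.00129163 -0.00302723  0.00064422 -0.00138883 -0.00064718]
joint_torque [ 9.53533599e-04 -5.44983244e+01 -2.73917681e+01  6.44871569e-02
  2.03992700e-02 -6.25593520e-05]
tcp_pos [ 0.19104817 -0.59464788  0.2300863 ]
tool_rot [-5.87911817e-04  9.87948537e-01  1.54781575e-01 -8.46876003e-05]
wrist_force [ 0.13703114  0.54872106 -0.13959709]
ft_torque [0.02640879 0.01174578 0.02428401]
gripper_width 1.001813191013529
[[ 0.952  0.306 -0.   ]
 [ 0.306 -0.952  0.001]
 [ 0.    -0.001 -1.   ]]
0.008
scene [[-0.371, 0.739, -0.562, 1.236], [0.929, 0.287, -0.235, 0.238], [-0.012, -0.609, -0.793, 1.111], [0.0, 0.0, 0.0, 1.0]] 466.66862324290975
top [[-0.004, -0.989, 0.145, 0.38], [-1.0, 0.006, 0.011, -0.063], [-0.012, -0.145, -0.989, 1.215], [0.0, 0.0, 0.0, 1.0]] 385.56977801583076
wrist [[0.306, -0.907, -0.291, 0.271], [-0.952, -0.291, -0.092, -0.569], [-0.001, 0.305, -0.952, 0.384], [0.0, 0.0, 0.0, 1.0]] 265.0956007498908invalid input: not JSON, or not a number
```

View pics/scene0.png

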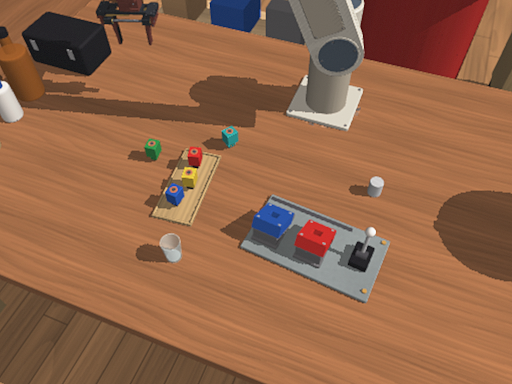

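View pics/top0.png

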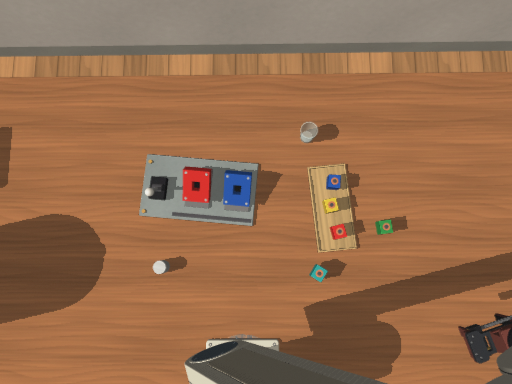

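View pics/wrist0.png

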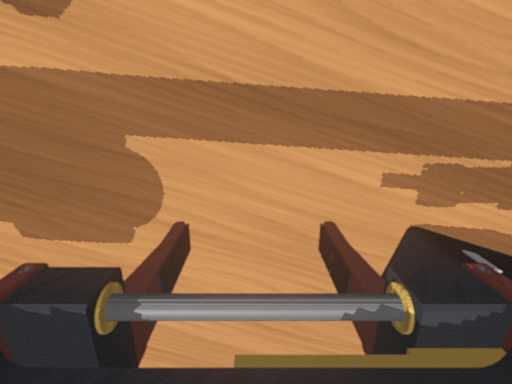

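Run:
```python
from h import *
d=load('top0')
for n,u,v,z in [('red',340,231,.071),('yel',331,205,.071),('blue',334,181,.071),('rsock',196,186,.068),('bsock',237,189,.068),('ball',149,192,.1),('beaker',309,132,.04),('weight',159,267,.05),('green',386,226,.06),('turq',319,273,.06),('tray',333,208,.006),('c1',147,155,.012),('c2',258,163,.012),('c3',254,225,.012),('c4',140,215,.012)]:
    print(n,px2w(d,u,v,z).round(3))
crop('top0',280,110,400,290,3,'t1'); crop('top0',130,140,270,235,5,'t2')
```

```text
red [ 0.428 -0.293  0.071]
yel [ 0.505 -0.269  0.071]
blue [ 0.578 -0.28   0.071]
rsock [0.565 0.136 0.068]
bsock [0.556 0.012 0.068]
ball [0.543 0.268 0.1  ]
beaker [ 0.74  -0.212  0.04 ]
weight [0.325 0.245 0.05 ]
green [ 0.443 -0.432  0.06 ]
turq [ 0.306 -0.229  0.06 ]
tray [ 0.503 -0.286  0.006]
c1 [0.676 0.305 0.012]
c2 [ 0.648 -0.051  0.012]
c3 [ 0.45  -0.038  0.012]
c4 [0.483 0.32  0.012]
```

View pics/t2.png

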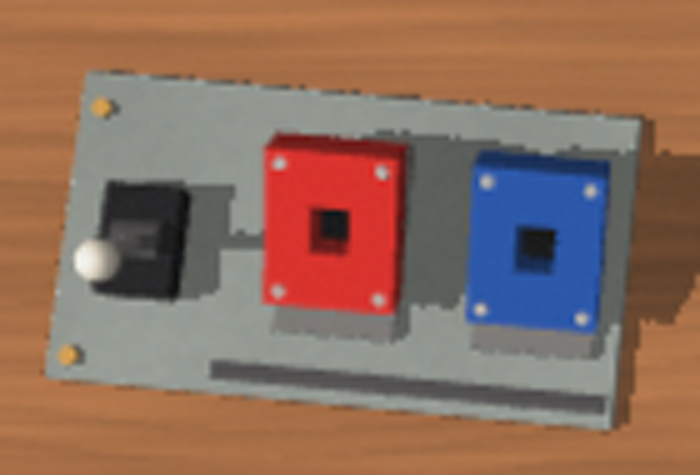

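View pics/t1.png

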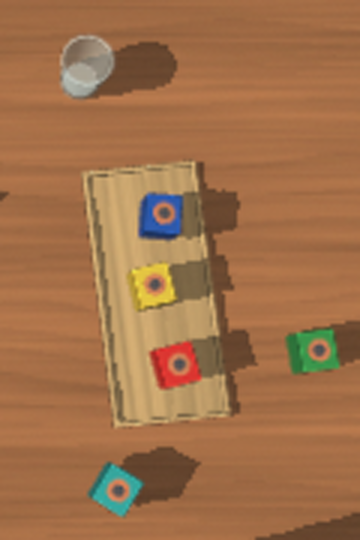

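```bash
python3 -m jog '[[[12.6,-9.2,0],1.78],[[12.6,-9.2,0],1.78],[[12.6,-9.2,0],1.78],[[12.6,-9.2,0],1.78],[[12.6,-9.2,0],1.78],[[12.6,-9.2,0],1.78],[[12.6,-9.2,0],1.78],[[12.6,-9.2,0],1.78],[[12.6,-9.2,0],1.78],[[12.6,-9.2,0],1.78]]'
python3 - <<'E'
from h import *
snap('wrist','w1'); print(rot(bot.sense()['tool_rot']).round(4)); crop('w1',130,0,400,200,2.9,'w1c')
E
```

```text
clock: 1.4
tcp_pos: [0.42, -0.2809, 0.2306]
tool_rot: [0.0, 1.0, -0.001, -0.0]
wrist_force: [0.0, -0.1, -0.6]
gripper_width: 1.002
[[ 1.0e+00 -1.9e-03 -2.0e-04]
 [-1.9e-03 -1.0e+00  0.0e+00]
 [-2.0e-04 -0.0e+00 -1.0e+00]]
```

View pics/w1.png

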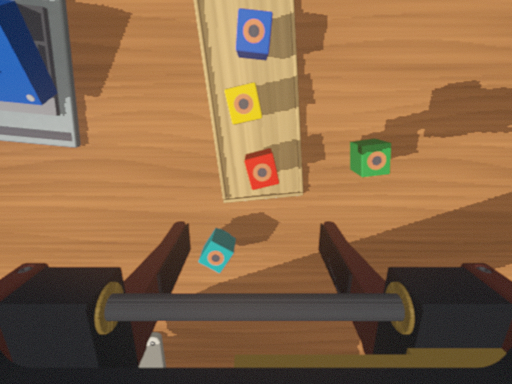

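View pics/w1c.png

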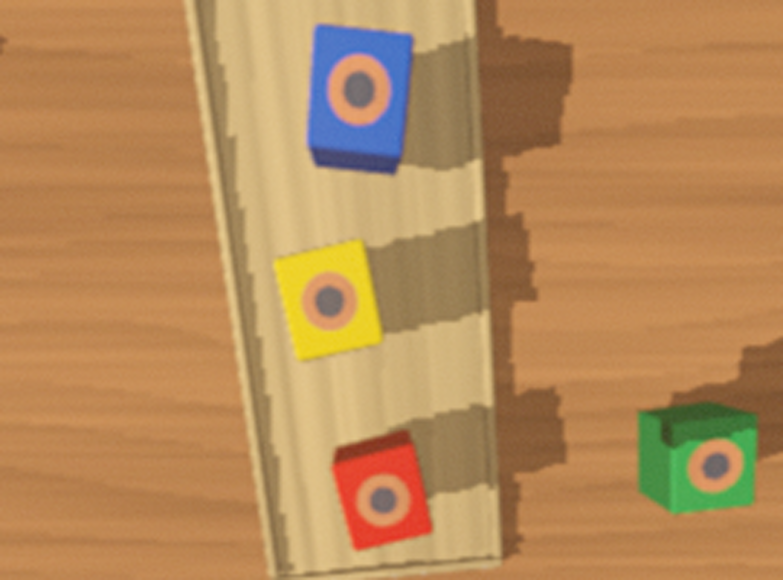

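Run:
```python
from h import *
d=load('w1')
f=lambda p,z=.071: px2w(d,130+p[0]/2.9,p[1]/2.9,z)
for n,c,cs in [('red',(384,499),[(335,466),(413,447),(432,532),(355,550)]),('blue',(359,90),[(316,26),(412,35),(402,160),(310,148)]),('yel',(329,301),[(275,261),(362,240),(382,343),(301,360)])]:
    P=np.array([f(c_)[:2] for c_ in cs]); print(n,f(c).round(4),P.mean(0).round(4), 'sides',[round(float(np.linalg.norm(P[i]-P[i-1])),4) for i in range(4)])
    for a,b in [(3,0),(2,1)]:
        e=P[b]-P[a]; print('  yaw x',np.degrees(np.arctan2(e[1],e[0])).round(1))
    e=P[0]-P[1]; print('  yaw y',np.degrees(np.arctan2(-e[0],e[1])).round(1))
    e=P[3]-P[2]; print('  yaw y',np.degrees(np.arctan2(-e[0],e[1])).round(1))
```

```text
red [ 0.4271 -0.2911  0.071 ] [ 0.4268 -0.291 ] sides [0.0374, 0.0331, 0.0374, 0.0337]
  yaw x 12.6
  yaw x 13.6
  yaw y 13.7
  yaw y 13.6
blue [ 0.578 -0.281  0.071] [ 0.5769 -0.2813] sides [0.0386, 0.0339, 0.0399, 0.034]
  yaw x -4.4
  yaw x -4.2
  yaw y -4.7
  yaw y -6.8
yel [ 0.506  -0.2692  0.071 ] [ 0.5056 -0.2696] sides [0.0379, 0.0341, 0.0385, 0.0327]
  yaw x 13.7
  yaw x 11.7
  yaw y 12.5
  yaw y 11.4
```

```bash
python3 -m jog '[[[2,-14.2,0],0],[[2,-14.2,0],0],[[2,-14.2,0],0],[[2,-14.2,0],0],[[2,-14.2,0],0],[[2,-14.2,0],0],[[2,-14.2,0],0],[[2,-14.2,0],0],[[2,-14.2,0],0]]'
python3 - <<'E'
from h import *
snap('wrist','w2');  crop('w2',60,0,460,230,2,'w2c')
E
```

```text
clock: 2.58
tcp_pos: [0.4706, 0.0739, 0.2306]
tool_rot: [0.0, 1.0, -0.001, -0.0]
wrist_force: [0.4, 0.1, 0.8]
gripper_width: 0.999
```

View pics/w2c.png

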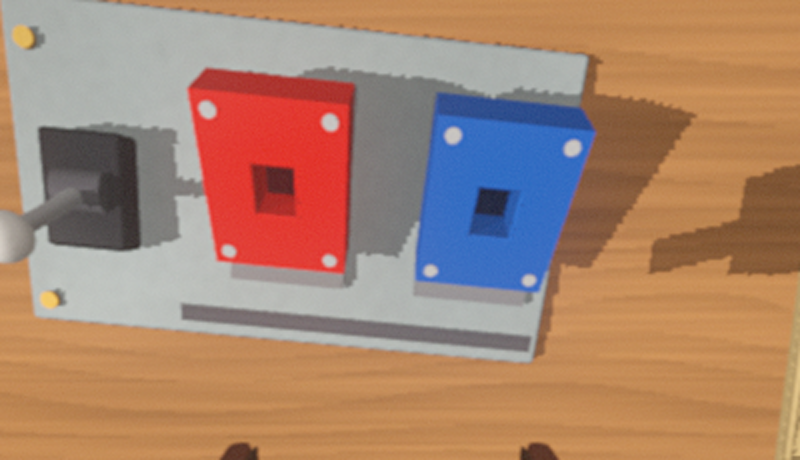

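```bash
cat > fit.py <<'E'
from h import *
from scipy.optimize import least_squares
def sock(x,y,yaw,t=np.radians(28)):
    c,s=np.cos(yaw),np.sin(yaw); ex=np.array([c,s,0]);ey=np.array([-s,c,0]);z=np.array([0,0,1.])
    X=np.cos(t)*ex+np.sin(t)*z; N=-np.sin(t)*ex+np.cos(t)*z
    return np.array([x,y,.068]),X,ey,N
def pts(x,y,yaw,a,b):
    o,X,Y,N=sock(x,y,yaw)
    return np.array([o+i*X*a/2+j*Y*b/2 for i,j in [(1,1),(1,-1),(-1,-1),(-1,1)]])
E
python3 - <<'E'
from fit import *
d=load('w2')
q=lambda L: np.array(L)/2.+[60,0]
F={'r':(q([(190,88),(353,103),(345,273),(218,261)]),q([(253,165),(295,168),(296,215),(255,213)])),
'b':(q([(434,114),(594,132),(538,292),(415,279)]),q([(475,187),(517,191),(511,237),(470,234)]))}
for k in F:
    for sel in (0,1,2):
        def res(p):
            r1=(w2px(d,pts(*p,.1,.08))-F[k][0]).ravel(); r2=(w2px(d,pts(*p,.029,.023))-F[k][1]).ravel()
            return [r1,r2,np.r_[r1,r2]][sel]
        s=least_squares(res,[.56,.07,-.08]); print(k,sel,s.x.round(4),s.fun.round(1))
E
```

```text
r 0 [ 0.5653  0.1359 -0.0986] [-0.1 -0.5 -0.7  0.7  0.5  0.   0.4 -0.2]
r 1 [ 0.5655  0.1374 -0.1048] [-0.5 -0.8 -0.3  0.1  0.1  0.9  0.8 -0.2]
r 2 [ 0.5654  0.1367 -0.1006] [-0.7 -0.7 -1.3  0.7 -0.2 -0.  -0.2 -0.4  0.2 -0.6  0.4  0.1  0.8  1.
  1.5 -0. ]
b 0 [ 0.553   0.0139 -0.0926] [ 1.   0.3 -0.2 -0.8 -0.2 -0.1 -0.9  0.7]
b 1 [ 0.5535  0.0139 -0.02  ] [ 0.7  0.7  0.6 -0.9 -1.2 -0.4 -0.2  0.7]
b 2 [ 0.5532  0.0139 -0.0872] [ 0.8  0.2 -0.4 -1.3  0.1 -0.4 -0.7  0.7  1.5  0.2  1.2  0.1 -2.   0.5
 -0.8  0.2]
```

```bash
python3 -m jog '[[[-1.75,14.6,3],-1.33],[[-1.75,14.6,3],-1.33],[[-1.75,14.6,3],-1.33],[[-1.75,14.6,3],-1.33],[[-1.75,14.6,3],-1.33],[[-1.75,14.6,3],-1.33],[[-1.75,14.6,3],-1.33],[[-1.75,14.6,3],-1.33],[[-1.75,14.6,3],-1.33]]'
python3 - <<'E'
from h import *
snap('wrist','w3');  crop('w3',130,50,400,250,2.9,'w3c'); s=bot.sense();print(s['tcp_pos']);print(rot(s['tool_rot']).round(3))
E
```

```text
clock: 3.75
tcp_pos: [0.4269, -0.2888, 0.1559]
tool_rot: [-0.0, 0.993, 0.116, -0.0]
wrist_force: [-0.2, -0.3, -0.4]
gripper_width: 1.003
[ 0.42711478 -0.28858833  0.15597082]
[[ 0.973  0.231  0.   ]
 [ 0.231 -0.973  0.   ]
 [ 0.    -0.    -1.   ]]
```

View pics/w3c.png

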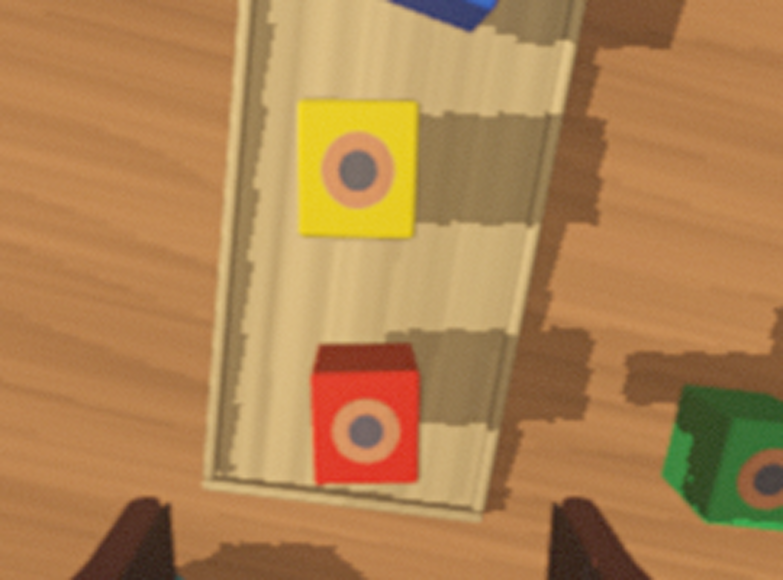

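Run:
```python
from h import *
d=load('w3')
f=lambda p,z=.071: px2w(d,130+p[0]/2.9,50+p[1]/2.9,z)
t=f((366,431));c=np.mean([f(p) for p in [(312,371),(419,371),(419,482),(316,484)]],axis=0);print(t,c)
M=rot(d['tr']); print('tool shift mm',(M.T@(t-d['tp']))*1e3,(M.T@(c-d['tp']))*1e3)
```

```text
[ 0.42670143 -0.29082427  0.071     ] [ 0.42765159 -0.29077032  0.071     ]
tool shift mm [-0.65969467  1.9913255  84.89043822] [ 0.27727742  2.15807803 84.8903625 ]
```

```bash
python3 -m jog '[[[0,0.08,2.5],0],[[0,0.08,3.5],0],[[0,0.08,4.2],0],[[0,0.08,4.56],0],[[0,0.08,4.56],0],[[0,0.08,4.56],0]]'; python3 -m jog '[[[0,0,0],0],[[0,0,0],0],[[0,0,0],0],[[0,0,0],0],[[0,0,0],0],[[0,0,0],0]]' 1;  python3 -m jog '[[[0,0,-2],0],[[0,0,-4],0],[[0,0,-6],0],[[0,0,-6.8],0],[[0,0,-6.8],0],[[0,0,-6.8],0]]'
python3 - <<'E'
from h import *
snap('wrist','w4')
E
```

```text
clock: 4.55
tcp_pos: [0.4281, -0.292, 0.0425]
tool_rot: [0.001, 0.993, 0.116, 0.001]
wrist_force: [-0.2, -0.5, 0.8]
gripper_width: 0.999
clock: 5.3
tcp_pos: [0.4274, -0.2916, 0.0416]
tool_rot: [-0.0, 0.993, 0.116, -0.0]
wrist_force: [0.2, 0.4, -0.1]
gripper_width: 0.412
clock: 6.05
tcp_pos: [0.4267, -0.2912, 0.2105]
tool_rot: [-0.001, 0.993, 0.116, -0.001]
wrist_force: [0.6, -0.0, -1.5]
gripper_width: 0.4
```

View pics/w4.png

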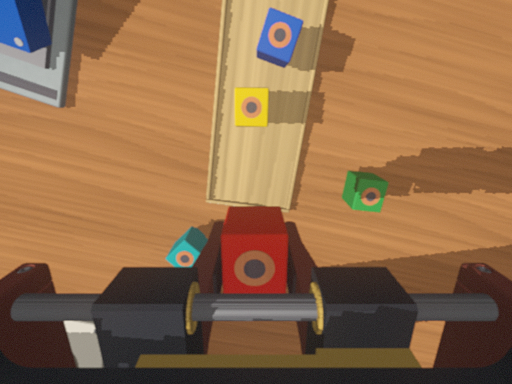

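```bash
python3 -m jog '[[[11.74,-14.57,0],1.9],[[11.74,-14.57,0],1.9],[[11.74,-14.57,0],1.9],[[11.74,-14.57,0],1.9],[[11.74,-14.57,0],1.9],[[11.74,-14.57,0],1.9],[[11.74,-14.57,0],1.9],[[11.74,-14.57,0],1.9],[[11.74,-14.57,0],1.9],[[11.74,-14.57,0],1.9],[[11.74,-14.57,0],1.9]]'
python3 - <<'E'
from fit import *
snap('wrist','w5');snap('scene','s5'); s=bot.sense();M=rot(s['tool_rot']);print(s['tcp_pos'],M.round(3))
crop('s5',230,180,410,310,4.4,'s5c')
E
```

```text
clock: 7.48
tcp_pos: [0.6285, 0.129, 0.211]
tool_rot: [0.0, 0.999, -0.05, -0.001]
wrist_force: [-0.3, -0.8, -1.1]
gripper_width: 0.407
[0.6289011  0.12912347 0.21161023] [[ 0.995 -0.101 -0.   ]
 [-0.101 -0.995 -0.   ]
 [-0.     0.    -1.   ]]
```

View pics/s5c.png

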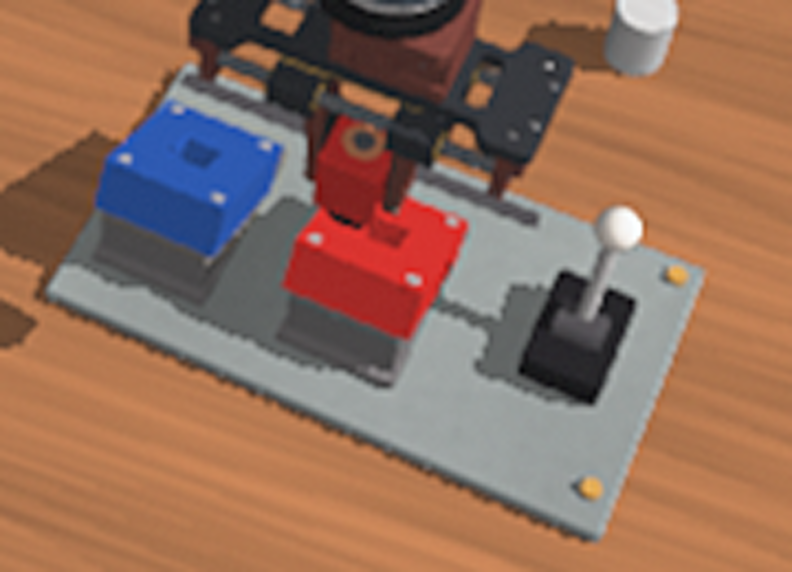

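```bash
python3 -m jog '[[[0.2,0,0.5],0],[[0.2,0,1.8],0],[[0.2,0,3],0],[[0.2,0,3.78],0],[[0.2,0,3.78],0],[[0.2,0,3.78],0]]'; python3 -m jog '[[[-0.2,0,0],0],[[-0.4,0,0],0],[[-0.5,0,0],0],[[-0.6,0,0],0],[[-0.6,0,0],0]]'
python3 - <<'E'
from fit import *
snap('scene','s6'); snap('wrist','w6')
crop('s6',270,180,390,280,6,'s6c')
E
```

```text
clock: 8.32
tcp_pos: [0.635, 0.1299, 0.118]
tool_rot: [-0.0, 0.999, -0.05, 0.001]
wrist_force: [0.4, 0.4, -1.1]
gripper_width: 0.409
clock: 8.95
tcp_pos: [0.6228, 0.1315, 0.119]
tool_rot: [-0.001, 0.999, -0.049, 0.004]
wrist_force: [7.8, -1.7, 0.5]
gripper_width: 0.405
```

View pics/s6c.png

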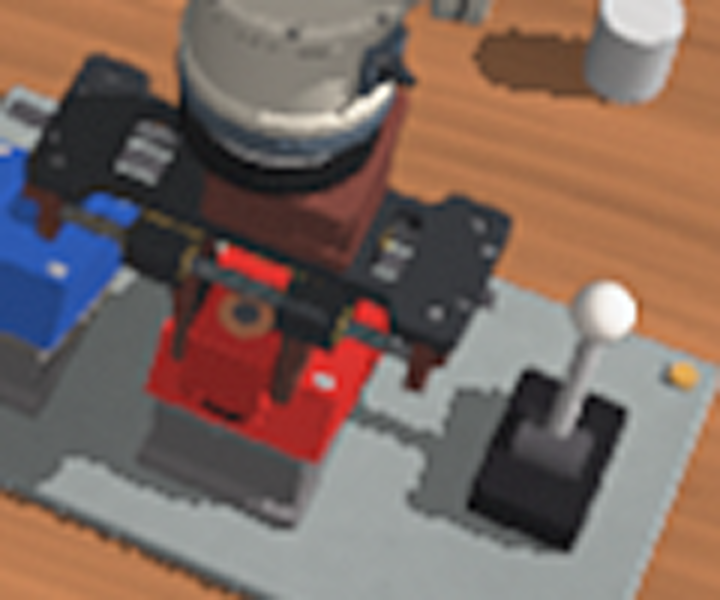

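View pics/w6.png

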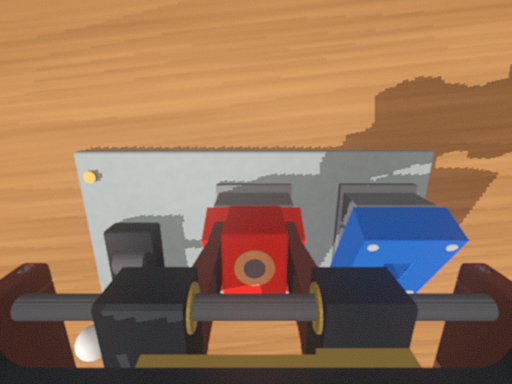

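```bash
python3 -m jog '[[[-0.1,0,0],0],[[-0.2,0,0],0],[[-0.3,0,0],0],[[-0.4,0,0],0],[[-0.4,0,0],0]]';python3 -m jog '[[[-0.1,0,0],0],[[-0.2,0,0],0],[[-0.25,0,0],0],[[-0.25,0,0],0]]'
python3 - <<'E'
from fit import *
snap('scene','s7'); snap('wrist','w7')
crop('s7',270,180,390,280,6,'s7c')
E
```

```text
clock: 9.68
tcp_pos: [0.6143, 0.1324, 0.1198]
tool_rot: [-0.001, 0.999, -0.049, 0.006]
wrist_force: [11.0, -2.8, 1.5]
gripper_width: 0.407
clock: 10.18
tcp_pos: [0.6082, 0.133, 0.1198]
tool_rot: [-0.001, 0.999, -0.049, 0.006]
wrist_force: [11.9, -3.4, 2.2]
gripper_width: 0.409
```

View pics/s7c.png

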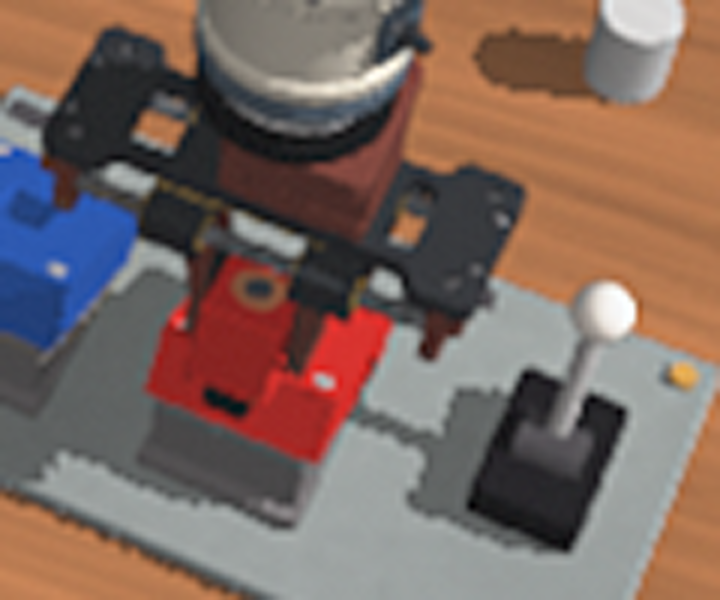

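View pics/w7.png

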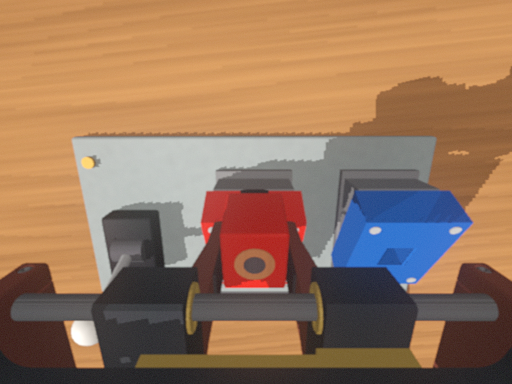

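```bash
python3 -m jog '[[[-0.1,0,0],0],[[-0.2,0,0],0],[[-0.25,0,0],0],[[-0.25,0,0],0],[[-0.25,0,0],0]]'
python3 - <<'E'
from fit import *
snap('scene','s8'); snap('wrist','w8')
crop('s8',270,180,390,280,6,'s8c'); crop('w8',160,140,352,300,4,'w8c')
E
```

```text
clock: 10.9
tcp_pos: [0.6016, 0.1337, 0.1195]
tool_rot: [-0.001, 0.999, -0.049, 0.005]
wrist_force: [10.2, -2.6, 0.7]
gripper_width: 0.41
```

View pics/s8c.png

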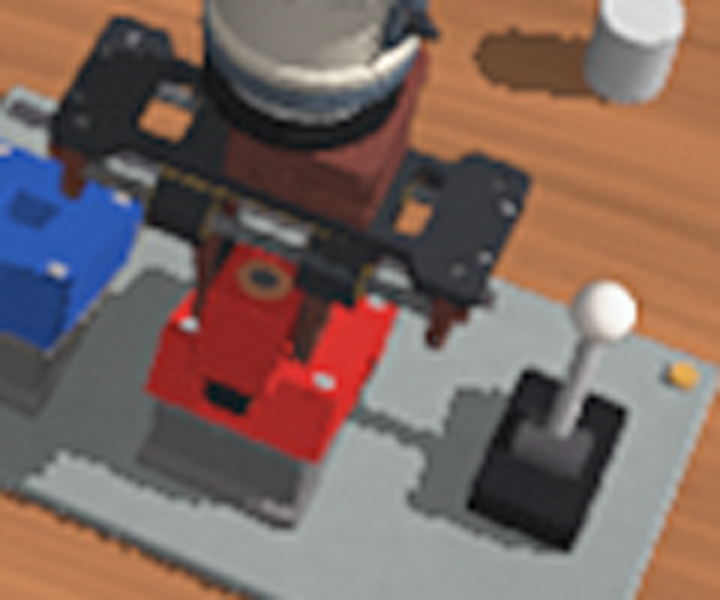

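View pics/w8c.png

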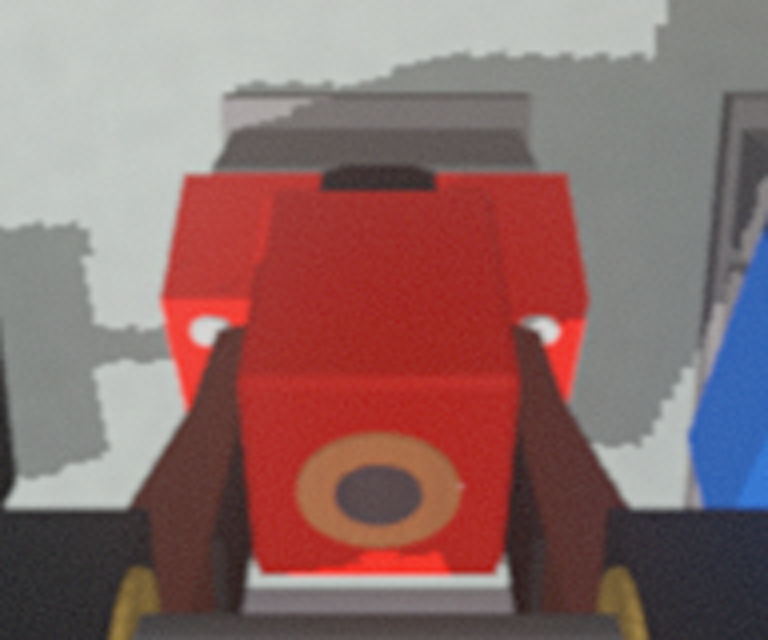

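```bash
cat > mfit.py <<'E'
from fit import *
# module pose in tool frame: tilt t about tool y, centre c (tool coords). tool z down, x ahead. 
def mod_pts(p):
    cx,cy,cz,t=p[:4]; yw=p[4] if len(p)>4 else 0
    # module axes in tool frame: up axis at t=0 -> -z ; x->x ; tilt: top goes -x
    up=np.array([-np.sin(t),0,-np.cos(t)]); ex=np.array([np.cos(t),0,-np.sin(t)]); ey=np.array([0,-1,0])
    P=[(20,18,33),(20,-18,33),(-20,-18,33),(-20,18,33),(20,18,-11),(20,-18,-11)]
    return np.array([np.array([cx,cy,cz])+(a*ex+b*ey+c*up)*1e-3 for a,b,c in P])
def mfit(d,px,ix=range(6)):
    M=np.linalg.inv(d['T_tool_cam']); ix=list(ix)
    def pr(p):
        c=mod_pts(p)[ix]@M[:3,:3].T+M[:3,3]
        return np.c_[d['fx']*c[:,0]/c[:,2]+d['cx'],d['fy']*c[:,1]/c[:,2]+d['cy']]
    s=least_squares(lambda p:(pr(p)-px).ravel(),[0,0,.004,.45]); return s
E
python3 - <<'E'
from mfit import *
d=load('w8')
px=np.array([(244,376),(520,374),(497,572),(262,574),(270,190),(493,190)])/4.+[160,140]
s=mfit(d,px); print((s.x[:3]*1e3).round(1),np.degrees(s.x[3]).round(1),s.fun.round(1))
E
```

```text
[10.6  0.7  7. ] 15.9 [-0.3 -0.2  0.1  0.3  0.9  0.1 -0.2 -0.4  0.2  0.1 -0.7  0.1]
```

Run:
```python
from mfit import *
crop('w4',192,190,320,310,6,'w4c')
```

```text
(no output)
```

View pics/w4c.png

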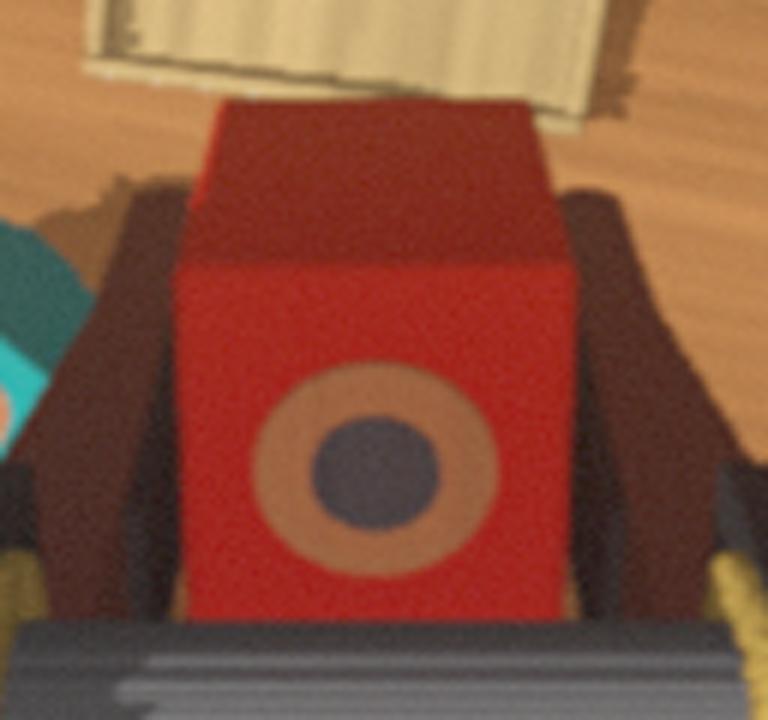

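```bash
cat >> mfit.py <<'E'
_old=mod_pts
def mod_pts(p):
    cx,cy,cz,t=p[:4]; a=_old(p)
    up=np.array([-np.sin(t),0,-np.cos(t)])
    return np.vstack([a,np.array([cx,cy,cz])+.033*up])
E
python3 - <<'E'
from mfit import *
d=load('w4')
px=np.array([(177,265),(578,265),(220,100),(530,100),(376,472)])/6.+[192,190]
s=mfit(d,px,[0,1,4,5,6]); print((s.x[:3]*1e3).round(1),np.degrees(s.x[3]).round(1),s.fun.round(1))
d=load('w8')
px=np.array([(244,376),(520,374),(497,572),(262,574),(270,190),(493,190),(379,494)])/4.+[160,140]
for ix in (range(7),[0,1,4,5,6]):
    ix=list(ix);s=mfit(d,px[ix],ix); print((s.x[:3]*1e3).round(1),np.degrees(s.x[3]).round(1),s.fun.round(1))
M=np.linalg.inv(d['T_tool_cam'])
for t in (16,22,28):
    t=np.radians(t);p=[.0146*np.sin(t),0.0007,-.011+.0146*np.cos(t),t]
    c=mod_pts(p)@M[:3,:3].T+M[:3,3]; print((np.c_[d['fx']*c[:,0]/c[:,2]+d['cx'],d['fy']*c[:,1]/c[:,2]+d['cy']]-px).round(1).tolist())
E
```

```text
[-2.2  0.3  5.1] -1.8 [-0.6  0.4  0.3  0.3 -0.1  0.2  0.3  0.2  0.1 -1. ]
[10.7  0.7  6.3] 16.2 [-0.6  0.5  0.2  1.   0.9  0.6 -0.3  0.1 -0.   0.2 -0.7  0.2  0.5 -2.6]
[11.3  0.7  3.8] 15.0 [-1.1  0.2  1.   0.7 -0.3  0.4 -0.3  0.4  0.6 -1.8]
[[-0.8, 15.1], [0.5, 15.5], [1.1, 13.6], [-0.5, 13.2], [-0.1, 11.5], [-0.5, 11.5], [0.5, 11.2]]
[[-1.0, 20.8], [0.6, 21.3], [0.6, 12.2], [-0.0, 11.8], [-0.7, 10.3], [0.1, 10.3], [0.5, 13.3]]
[[-1.0, 26.5], [0.7, 26.9], [0.0, 10.4], [0.5, 9.9], [-1.2, 9.6], [0.7, 9.5], [0.5, 15.0]]
```

```bash
python3 -m jog '[[[0.1,0,-0.6],0],[[0.1,0,-1.6],0],[[0,0,-2.4],0],[[0,0,-2.4],0],[[0,0,-2.4],0]]'
python3 - <<'E'
from fit import *
snap('scene','s9'); snap('wrist','w9'); s=bot.sense();print(s['tcp_pos'],rot(s['tool_rot']).round(3),s['wrist_force'])
crop('s9',270,150,390,250,6,'s9c'); crop('w9',160,140,352,300,4,'w9c')
E
```

```text
clock: 11.62
tcp_pos: [0.5962, 0.1336, 0.1767]
tool_rot: [0.0, 0.999, -0.05, -0.0]
wrist_force: [-0.9, -0.8, -1.6]
gripper_width: 0.414
[0.59617318 0.13347574 0.17624435] [[ 0.995 -0.099 -0.002]
 [-0.099 -0.995 -0.   ]
 [-0.002  0.    -1.   ]] [-0.38651327 -0.44425717 -1.08157258]
```

View pics/s9c.png

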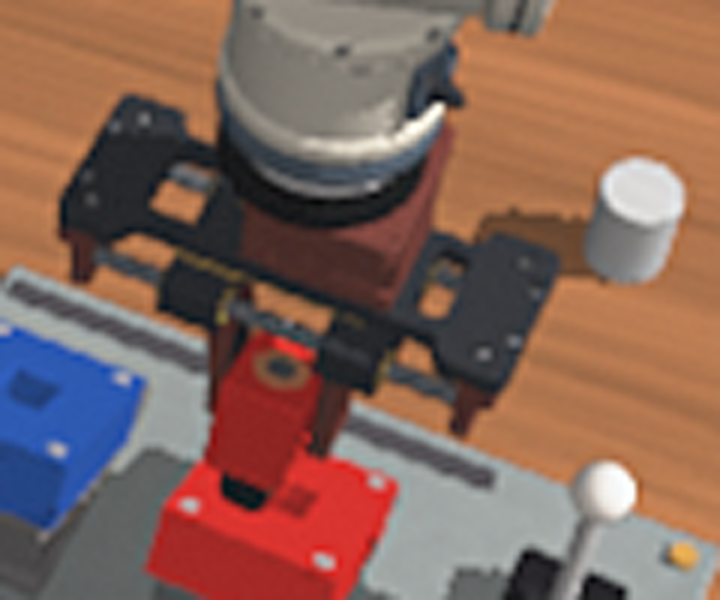

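View pics/w9c.png

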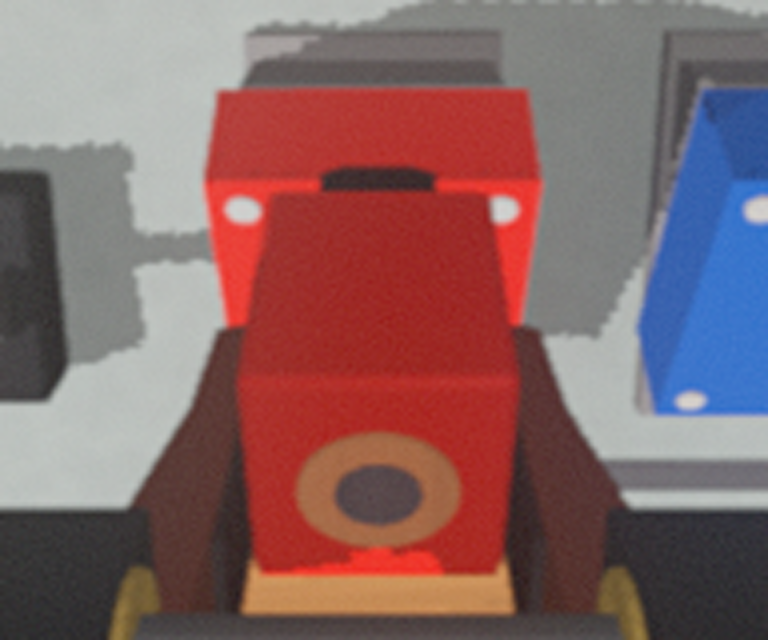

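```bash
cat >> mfit.py <<'E'
_o2=mod_pts
def mod_pts(p):
    cx,cy,cz,t=p[:4]; a=_o2(p)
    up=np.array([-np.sin(t),0,-np.cos(t)]); ex=np.array([np.cos(t),0,-np.sin(t)]); ey=np.array([0,-1,0])
    return np.vstack([a]+[np.array([cx,cy,cz])+1e-3*(i*ex+j*ey+k*up) for i,j,k in [(10,7,-33),(10,-7,-33),(13,10,-30),(13,-10,-30)]])
E
python3 - <<'E'
from mfit import *
d=load('w9')
px=np.array([(242,377),(519,374),(499,573),(260,574),(270,192),(492,190),(378,493),(335,168),(425,168),(322,180),(437,178)])/4.+[160,140]
for ix in (range(6),range(7),[0,1,4,5,6],range(11),[0,1,2,3,4,5,7,8]):
    ix=list(ix);s=mfit(d,px[ix],ix); print((s.x[:3]*1e3).round(1),np.degrees(s.x[3]).round(1),s.fun.round(1))
E
```

```text
[10.5  0.6  6.8] 15.8 [-0.1 -0.3  0.2  0.4  0.2  0.1  0.1 -0.1  0.  -0.3 -0.6  0.2]
[10.7  0.6  6.2] 16.0 [-0.3  0.2  0.3  1.   0.3  0.6 -0.1  0.3 -0.2 -0.2 -0.6  0.3  0.5 -2.2]
[11.1  0.6  4. ] 14.9 [-0.8  0.   0.9  0.8 -0.4  0.1 -0.3  0.6  0.6 -1.5]
[10.2  0.6  6.4] 15.4 [-0.2  0.1  0.2  0.8  0.3  0.9 -0.   0.6 -0.   0.3 -0.6  0.8  0.6 -2.2
  1.7  1.7 -2.1  1.7  0.6 -2.7 -0.7 -2.2]
[11.   0.7  6.3] 16.2 [-0.2 -0.2  0.4  0.6  0.4  0.   0.1 -0.2 -0.1 -0.7 -0.5 -0.2  1.7  0.3
 -2.   0.3]
```

```bash
python3 -m jog '[[[-1.2,-0.03,0],0],[[-2.26,-0.03,0.5],0],[[-2.26,-0.03,1.5],0],[[-2.26,-0.03,2.2],0],[[-2.26,-0.03,2.57],0],[[-2.26,-0.03,2.57],0],[[-2.26,-0.03,2.57],0]]'
python3 - <<'E'
from fit import *
snap('scene','s10'); snap('wrist','w10'); s=bot.sense();print(s['tcp_pos'],s['wrist_force'])
crop('s10',270,170,390,270,6,'s10c'); crop('w10',160,100,352,260,4,'w10c')
E
```

```text
clock: 12.6
tcp_pos: [0.5413, 0.14, 0.1133]
tool_rot: [-0.0, 0.999, -0.05, 0.0]
wrist_force: [0.3, -0.3, -0.8]
gripper_width: 0.407
[0.54129643 0.14001878 0.11357078] [ 0.41927085 -0.12201841 -0.81433087]
```

View pics/s10c.png

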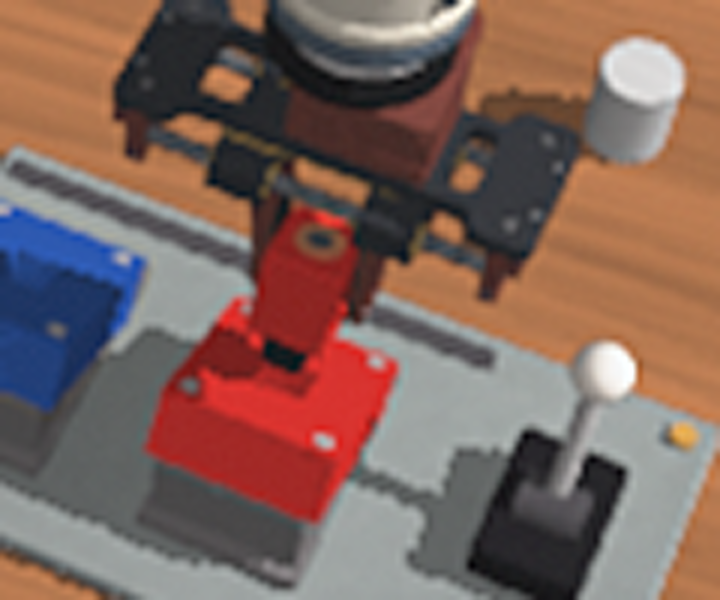

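View pics/w10c.png

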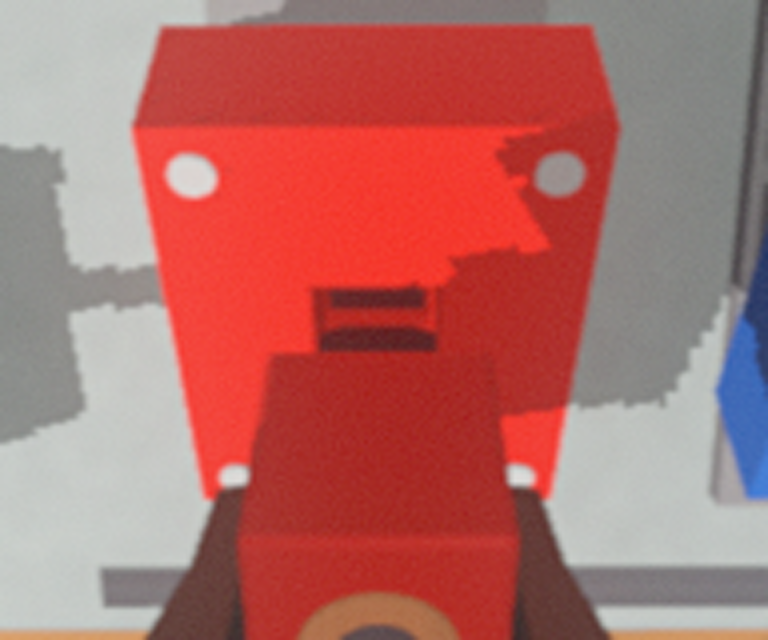

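Run:
```python
from mfit import *
d=load('w10')
px=np.array([(134,127),(619,127),(552,498),(205,498),(311,288),(440,288)])/4.+[160,100]
def res(p):
    x,y,yaw,z=p
    P=np.vstack([pts(x,y,yaw,.1,.08),pts(x,y,yaw,.029,.023)[:2]]);P[:,2]+=z
    return (w2px(d,P)-px).ravel()
s=least_squares(res,[.565,.137,-.098,0]);print(s.x.round(4),s.fun.round(1))
s2=least_squares(lambda p:res(np.r_[p,0]),[.565,.137,-.098]);print(s2.x.round(4),s2.fun.round(1))
M=rot(d['tr'])
for q in (s.x,np.r_[s2.x,0]):
    o,X,Y,N=sock(*q[:3]);o=o+[0,0,q[3]]
    T=M.T@np.array([X,Y,N]).T
    print('socket in tool mm',(M.T@(o-d['tp'])*1e3).round(1))
    for c,t in [((10.6,.6,6.5),16),((12.,.4,5.3),17.5)]:
        c=np.array(c)*1e-3;t=np.radians(t);dn=np.array([np.sin(t),0,np.cos(t)])
        tip=d['tp']+M@(c+.033*dn); r=tip-o; print(' tip in socket mm',(np.array([X,Y,N])@r*1e3).round(1))
```

```text
[ 0.5649  0.1375 -0.0968 -0.001 ] [-0.4  0.1  0.3 -0.2 -0.5 -0.3 -0.1 -0.1  1.1  0.2 -0.5  0.2]
[ 0.5651  0.1375 -0.0968] [-0.8 -0.   0.6 -0.4 -0.3 -0.  -0.3  0.2  1.1  0.3 -0.5  0.2]
socket in tool mm [23.6  0.2 46.5]
 tip in socket mm [ 0.4 -0.4  9.2]
 tip in socket mm [ 3.1 -0.2  9.4]
socket in tool mm [23.8  0.2 45.5]
 tip in socket mm [-0.2 -0.4  8.4]
 tip in socket mm [ 2.4 -0.2  8.6]
```

```bash
python3 -m jog '[[[0.1,0,0.19],0],[[0.19,0,0.35],0],[[0.28,0,0.53],0],[[0.34,0,0.64],0],[[0.34,0,0.64],0]]'
python3 - <<'E'
from fit import *
snap('wrist','w11'); s=bot.sense();print(s['tcp_pos'],s['wrist_force'])
crop('w11',160,100,352,260,4,'w11c')
E
```

```text
clock: 13.32
tcp_pos: [0.5464, 0.1387, 0.0953]
tool_rot: [0.001, 0.999, -0.05, -0.003]
wrist_force: [-5.3, 0.6, -4.5]
gripper_width: 0.407
[0.54637002 0.13874768 0.09531326] [-4.4636093   1.31385237 -3.00233361]
```

View pics/w11c.png

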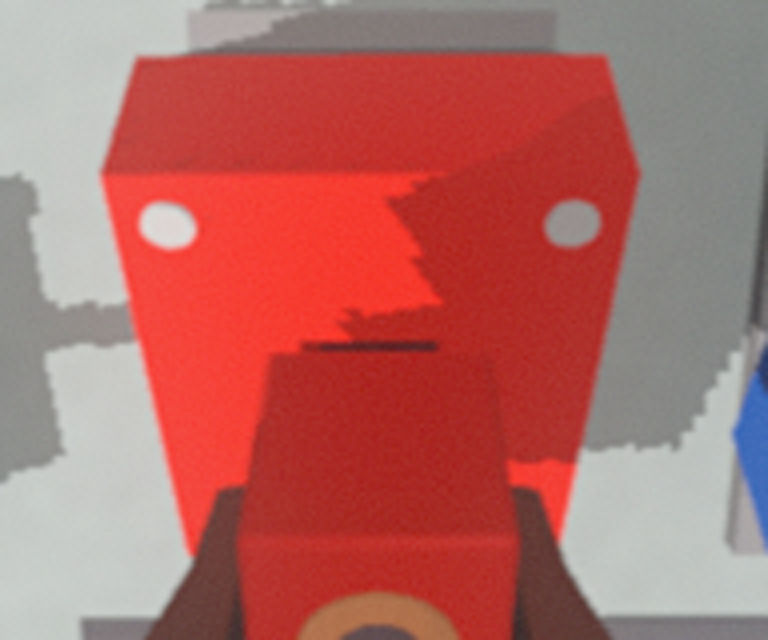

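```bash
python3 -m jog '[[[-0.1,0,0.05],0],[[-0.2,0,0.11],0],[[-0.2,0,0.11],0]]'; python3 -m jog '[[[-0.1,0,0.05],0],[[-0.2,0,0.11],0],[[-0.2,0,0.11],0]]'
python3 - <<'E'
from fit import *
snap('wrist','w12'); s=bot.sense();print(s['tcp_pos'],s['wrist_force'])
crop('w12',160,100,352,300,3.5,'w12c')
E
```

```text
clock: 13.75
tcp_pos: [0.5445, 0.1397, 0.0942]
tool_rot: [-0.0, 0.999, -0.05, 0.0]
wrist_force: [-0.4, -0.0, -2.3]
gripper_width: 0.406
clock: 14.12
tcp_pos: [0.5423, 0.1401, 0.0931]
tool_rot: [-0.0, 0.999, -0.049, 0.003]
wrist_force: [5.5, -3.8, 5.6]
gripper_width: 0.411
[0.54232558 0.14006137 0.09310825] [ 4.4083829  -3.67162737  5.07325377]
```

View pics/w12c.png

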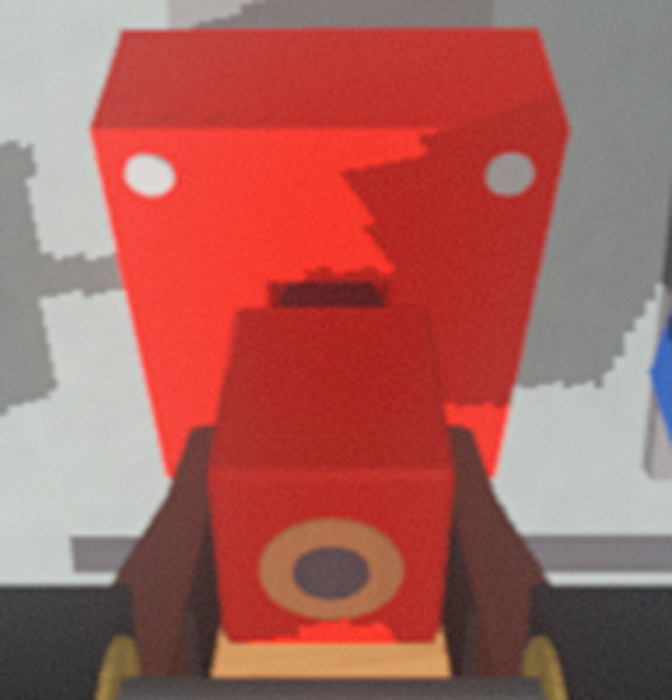

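```bash
python3 -m jog '[[[-0.1,0,0.07],0],[[-0.2,0,0.14],0],[[-0.3,0,0.21],0],[[-0.3,0,0.21],0]]'
python3 - <<'E'
from fit import *
snap('wrist','w13'); s=bot.sense();print(s['tcp_pos'],s['wrist_force'],s['ft_torque'])
crop('w13',160,100,352,300,3.5,'w13c')
E
```

```text
clock: 14.68
tcp_pos: [0.5363, 0.1414, 0.0891]
tool_rot: [-0.001, 0.999, -0.05, 0.005]
wrist_force: [3.5, -2.5, 14.4]
gripper_width: 0.403
[0.5362781  0.14144554 0.08908993] [ 4.29837359 -1.9594282  14.50386899] [-0.39459821 -1.09236631 -0.0213772 ]
```

View pics/w13c.png

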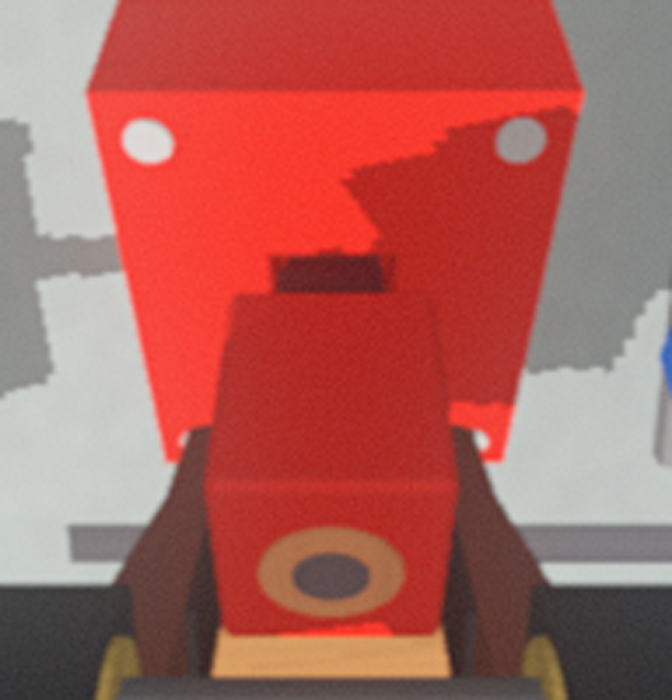

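```bash
cat > both.py <<'E'
from mfit import *
def both(fn,mpx,mix,spx,six,flag=0,s0=(.565,.1375,-.097)):
    d=load(fn); M=rot(d['tr'])
    s=mfit(d,mpx,mix); print('module tool mm',(s.x[:3]*1e3).round(1),'tilt',np.degrees(s.x[3]).round(1),s.fun.round(1))
    def res(p):
        P=np.vstack([pts(*p,.1,.08),pts(*p,.029,.023)])[list(six)]
        return (w2px(d,P)-spx).ravel()
    q=least_squares(res,list(s0));print('socket',q.x.round(4),q.fun.round(1))
    o,X,Y,N=sock(*q.x); c=s.x[:3];t=s.x[3];up=M@np.array([-np.sin(t),0,-np.cos(t)])
    C=d['tp']+M@c
    for nm,P in [('centre',C),('tip',C-.033*up)]: print(nm,'in socket mm',(np.array([X,Y,N])@(P-o)*1e3).round(1))
    print('tilt vs N deg',np.degrees(np.arctan2(up@X,up@N)).round(1),np.degrees(np.arctan2(up@Y,up@N)).round(1))
E
python3 - <<'E'
from both import *
f=lambda L:np.array(L)/3.5+[160,100]
both('w13',f([(206,488),(457,487),(442,634),(223,635),(233,297),(437,295)]),range(6),f([(88,91),(582,91),(503,461),(166,461),(268,256),(392,256)]),[0,1,2,3,4,5])
E
```

```text
module tool mm [14.5  0.6  3.3] tilt 22.8 [ 0.6 -0.2  0.5  0.1 -1.3  0.7  1.4  0.5 -0.2 -0.9 -1.2 -0.3]
socket [ 0.5652  0.1378 -0.098 ] [-1.2 -0.1  0.3 -0.3 -0.3  0.1 -0.6  0.1  1.1  0.2  0.7  0.2]
centre in socket mm [-4.5  0.1 22.7]
tip in socket mm [ -7.2   0.2 -10.2]
tilt vs N deg 4.6 -0.1
```

```bash
python3 -m jog '[[[0.11,0,0.0],0],[[0.19,0,0.15],0],[[0.26,0,0.26],0],[[0.33,0,0.37],0],[[0.33,0,0.37],0]]'
python3 - <<'E'
from fit import *
snap('wrist','w14'); s=bot.sense();print(s['tcp_pos'],s['wrist_force'],s['ft_torque'])
crop('w14',160,100,352,300,3.5,'w14c')
E
```

```text
clock: 15.35
tcp_pos: [0.5428, 0.1405, 0.0781]
tool_rot: [-0.001, 0.999, -0.05, 0.003]
wrist_force: [4.7, -0.3, 3.3]
gripper_width: 0.409
[0.5427706  0.14048749 0.07808838] [6.74466079 0.07461546 3.1598798 ] [-0.05960936 -1.25555599 -0.0137136 ]
```

View pics/w14c.png

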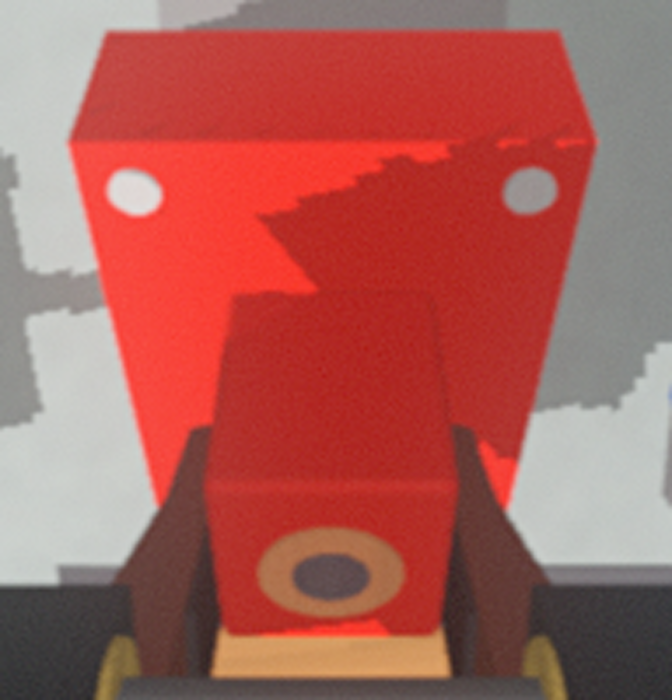

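```bash
python3 -m jog '[[[0.06,0,0.08],0],[[0.1,0,0.16],0],[[0.1,0,0.16],0]]'
python3 - <<'E'
from both import *
snap('wrist','w15'); snap('scene','s15'); s=bot.sense();print(s['tcp_pos'],s['wrist_force'],s['ft_torque'])
crop('w15',160,100,352,300,3.5,'w15c');crop('s15',270,170,390,270,6,'s15c')
f=lambda L:np.array(L)/3.5+[160,100]
both('w14',f([(206,488),(457,487),(442,634),(223,635),(233,296),(435,293)]),range(6),f([(69,143),(597,143)]),[0,1])
E
```

```text
clock: 15.78
tcp_pos: [0.542, 0.1405, 0.0737]
tool_rot: [-0.0, 0.999, -0.05, -0.0]
wrist_force: [-4.2, 3.5, 10.6]
gripper_width: 0.404
[0.54198343 0.14051226 0.07374129] [-3.57968363  4.03137791  9.69245164] [0.66470986 0.31134757 0.06236356]
module tool mm [14.7  0.6  3.1] tilt 23.0 [ 0.4 -0.2  0.5  0.1 -1.3  0.6  1.3  0.3 -0.3 -0.8 -0.7  0. ]
socket [ 0.5647  0.1377 -0.0992] [-0.3  0.   0.3  0. ]
centre in socket mm [-3.2  0.1  9.7]
tip in socket mm [ -5.9   0.1 -23.1]
tilt vs N deg 4.7 -0.1
```

View pics/w15c.png

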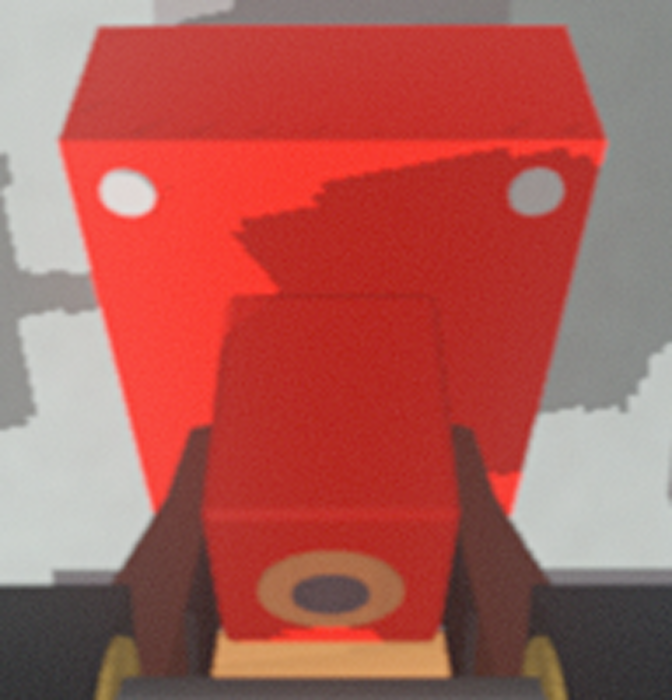

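View pics/s15c.png

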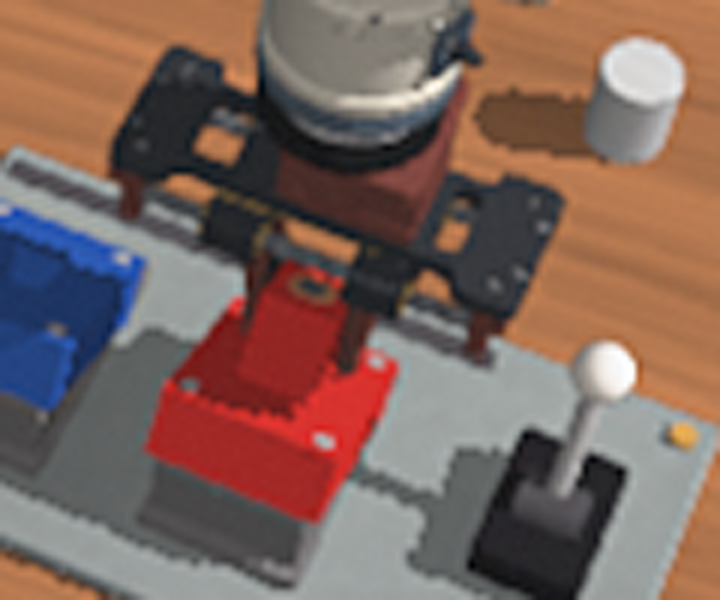

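```bash
python3 -m jog '[[[0,0,0],0],[[0,0,0],0],[[0,0,0],0],[[0,0,0],0]]' -1; python3 -m jog '[[[0,0,-1],0],[[0,0,-2.5],0],[[-0.5,0,-4.5],0],[[-1,0,-5],0],[[-1,0,-5],0],[[-1,0,-5],0]]'
python3 - <<'E'
from both import *
snap('wrist','w16'); s=bot.sense();print(s['tcp_pos'],s['wrist_force'])
crop('w16',140,40,372,240,3.2,'w16c')
E
```

```text
clock: 16.38
tcp_pos: [0.5423, 0.1397, 0.0727]
tool_rot: [0.0, 0.999, -0.05, -0.0]
wrist_force: [0.3, -0.1, 0.5]
gripper_width: 0.823
clock: 17.12
tcp_pos: [0.517, 0.142, 0.1966]
tool_rot: [0.0, 0.999, -0.05, -0.001]
wrist_force: [-0.5, -0.6, 0.1]
gripper_width: 0.998
[0.51708017 0.1420311  0.19645878] [ 0.44859058  0.46582742 -0.31952656]
```

View pics/w16c.png

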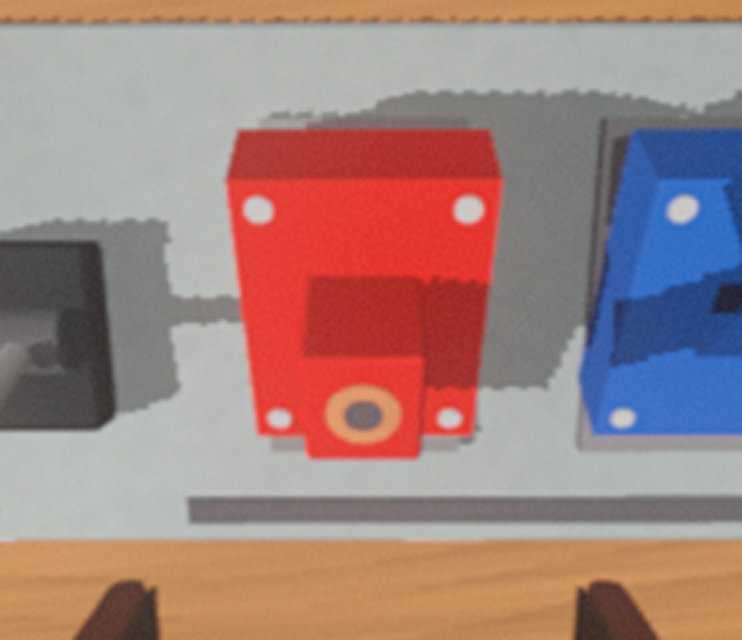

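```bash
cat > seat.py <<'E'
from both import *
def seat(fn,mpx,spx,six=(0,1,2,3)):
    # mpx: 4 top-face corners (TL,TR,BR,BL) + 2 underside upslope corners
    d=load(fn)
    def res(p):
        P=np.vstack([pts(*p,.1,.08)])[list(six)]
        return (w2px(d,P)-spx).ravel()
    q=least_squares(res,[.56,.07,-.097]);o,X,Y,N=sock(*q.x);print('socket',q.x.round(4),q.fun.round(1))
    L=np.array([(20,18,33),(20,-18,33),(-20,-18,33),(-20,18,33),(20,18,-11),(20,-18,-11)])*1e-3
    def r2(p):
        Rm=R.from_rotvec(p[3:]).as_matrix()
        W=o+(L@Rm.T+p[:3])@np.array([X,Y,N]); return (w2px(d,W)-mpx).ravel()
    m=least_squares(r2,[0,0,.011,0,0,0]);print('centre mm',(m.x[:3]*1e3).round(1),'rot deg',np.degrees(m.x[3:]).round(1),m.fun.round(1))
    print('home residual',r2([0,0,.011,0,0,0]).round(1))
E
python3 - <<'E'
from seat import *
f=lambda L:np.array(L)/3.2+[140,40]
seat('w16',f([(302,356),(423,355),(419,458),(309,458),(308,277),(423,278)]),f([(228,180),(502,180),(475,435),(258,435)]))
E
```

```text
socket [ 0.5647  0.1369 -0.096 ] [-0.5  0.1  0.7 -0.2 -0.5 -0.   0.2  0.2]
centre mm [-7.7  0.2  2.5] rot deg [-1.2  2.2  0.5] [-0.5 -0.1  0.5  0.2  0.3  0.1 -0.2 -0.1  0.8  0.1 -0.9 -0.2]
home residual [-0.3  0.5  2.5  0.7  1.6  0.7 -0.2  0.8  0.1 -1.8  0.  -2.3]
```

Run:
```python
from seat import *
f=lambda L:np.array(L)/3.2+[140,40]
mpx=f([(302,356),(423,355),(419,458),(309,458),(308,277),(423,278)])
d=load('w16');o,X,Y,N=sock(.5647,.1369,-.096)
L=np.array([(20,18,33),(20,-18,33),(-20,-18,33),(-20,18,33),(20,18,-11),(20,-18,-11)])*1e-3
def r2(p):
    W=o+(L@R.from_rotvec([0,p[3],0]).as_matrix().T+p[:3])@np.array([X,Y,N]); return (w2px(d,W)-mpx).ravel()
for n in (.008,.011,.014,.017,.02):
    m=least_squares(lambda p:r2([p[0],p[1],n,p[2]]),[0,0,0]);print(n,(m.x[:2]*1e3).round(1),np.degrees(m.x[2]).round(1),(m.fun**2).sum().round(2))
for n in (.008,.011,.014,.017,.02):
    m=least_squares(lambda p:r2([p[0],p[1],n,0]),[0,0]);print(n,(m.x[:2]*1e3).round(1),(m.fun**2).sum().round(2))
```

```text
0.008 [-3.7  0.6] 2.7 6.36
0.011 [-1.6  0.6] 3.0 11.23
0.014 [0.6 0.6] 3.3 18.47
0.017 [2.7 0.6] 3.7 28.29
0.02 [4.9 0.6] 4.0 40.9
0.008 [-2.7  0.6] 10.23
0.011 [-0.4  0.6] 16.07
0.014 [1.9 0.6] 24.46
0.017 [4.2 0.6] 35.61
0.02 [6.5 0.6] 49.76
```

```bash
python3 -m jog '[[[1,4,0],-0.1],[[2,8,0.3],-0.1],[[4.1,16.6,1.66],-0.1],[[4.1,16.6,1.66],-0.1],[[4.1,16.6,1.66],-0.1],[[4.1,16.6,1.66],-0.1],[[4.1,16.6,1.66],-0.1],[[4.1,16.6,1.66],-0.1],[[4.1,16.6,1.66],-0.1],[[4.1,16.6,1.66],-0.1]]'
python3 - <<'E'
from h import *
snap('wrist','w17');  crop('w17',130,50,400,250,2.9,'w17c'); s=bot.sense();print(s['tcp_pos'])
E
```

```text
clock: 18.42
tcp_pos: [0.5782, -0.2794, 0.156]
tool_rot: [-0.0, 0.999, -0.04, -0.001]
wrist_force: [-0.6, -0.1, 0.9]
gripper_width: 0.999
[ 0.57841705 -0.27937521  0.15632637]
```

View pics/w17c.png

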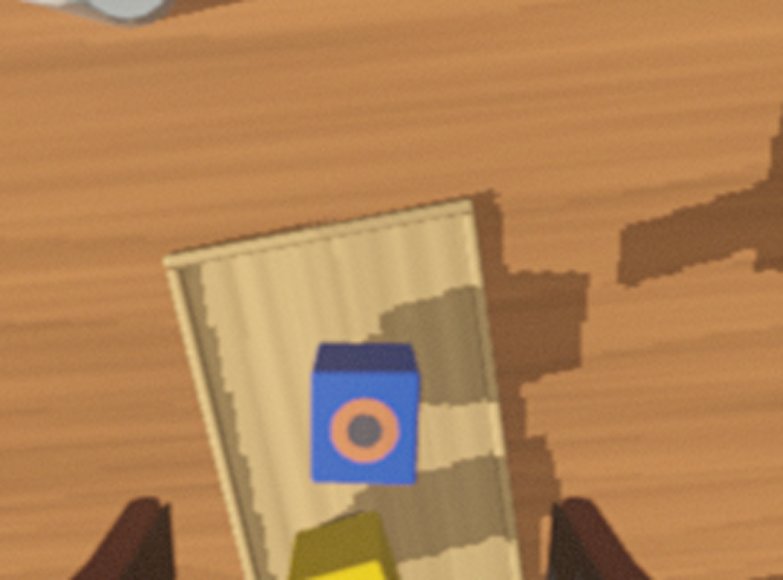

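```bash
python3 -m jog '[[[0,0.08,2.5],0.1],[[0,0.08,3.5],0.1],[[0,0.08,4.2],0.1],[[0,0.08,4.57],0.1],[[0,0.08,4.57],0.1],[[0,0.08,4.57],0.1]]'; python3 -m jog '[[[0,0,0],0],[[0,0,0],0],[[0,0,0],0],[[0,0,0],0],[[0,0,0],0],[[0,0,0],0]]' 1;  python3 -m jog '[[[0,0,-2],0],[[0,0,-4],0],[[0,0,-6],0],[[0,0,-6.8],0],[[0,0,-6.8],0],[[0,0,-6.8],0]]'
python3 - <<'E'
from h import *
snap('wrist','w18'); s=bot.sense();print(s['tcp_pos'],rot(s['tool_rot']).round(3))
E
```

```text
clock: 19.23
tcp_pos: [0.579, -0.2832, 0.0433]
tool_rot: [0.0, 0.999, -0.05, 0.001]
wrist_force: [0.0, -0.3, -0.7]
gripper_width: 1.002
clock: 19.98
tcp_pos: [0.5782, -0.2828, 0.0421]
tool_rot: [-0.0, 0.999, -0.05, -0.0]
wrist_force: [-0.2, 0.1, 1.3]
gripper_width: 0.41
clock: 20.72
tcp_pos: [0.5771, -0.2823, 0.2098]
tool_rot: [-0.001, 0.999, -0.05, -0.002]
wrist_force: [0.2, 0.6, -1.4]
gripper_width: 0.413
[ 0.57704653 -0.28225753  0.20966554] [[ 0.995 -0.099 -0.004]
 [-0.099 -0.995  0.002]
 [-0.004 -0.001 -1.   ]]
```

View pics/w18.png

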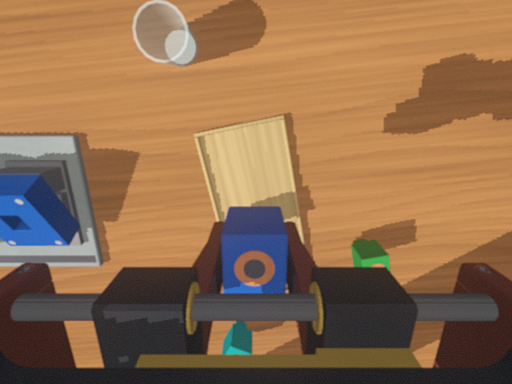

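```bash
python3 -m jog '[[[0.63,-11.67,0],0],[[0.63,-11.67,0],0],[[0.63,-11.67,0],0],[[0.63,-11.67,0],0],[[0.63,-11.67,0],0],[[0.63,-11.67,0],0],[[0.63,-11.67,0],0],[[0.63,-11.67,0],0]]'
python3 - <<'E'
from seat import *
snap('wrist','w19'); s=bot.sense();print(s['tcp_pos'],rot(s['tool_rot']).round(3)); 
d=np.array(s['tcp_pos'])[:2]-[.5529,.0131]; print('xc,yc',d@[.9953,-.0968],d@[.0968,.9953])
E
```

```text
clock: 21.78
tcp_pos: [0.6225, 0.0045, 0.2115]
tool_rot: [0.0, 0.999, -0.05, -0.001]
wrist_force: [-0.0, 0.2, -0.4]
gripper_width: 0.404
[0.62258578 0.00447267 0.21173123] [[ 0.995 -0.101 -0.001]
 [-0.101 -0.995 -0.   ]
 [-0.001  0.    -1.   ]]
xc,yc 0.07019338154414108 -0.0018411976593477888
```

View pics/w19.png

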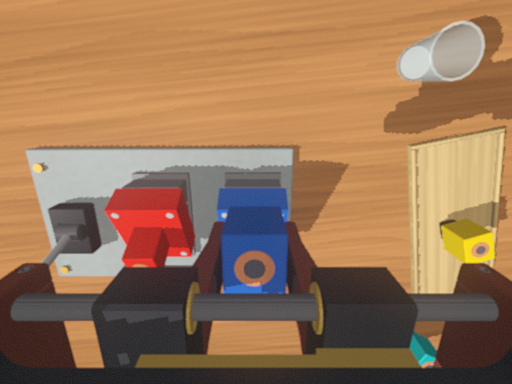

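```bash
python3 -m jog '[[[0,-0.07,0.5],0],[[0,-0.07,1.8],0],[[0,-0.07,3],0],[[0,-0.07,3.8],0],[[0,-0.07,3.8],0],[[0,-0.07,3.8],0]]'; python3 -m jog '[[[-0.2,0,0],0],[[-0.4,0,0],0],[[-0.5,0,0],0],[[-0.65,0,0],0],[[-0.65,0,0],0]]';  python3 -m jog '[[[-0.1,0,0],0],[[-0.2,0,0],0],[[-0.3,0,0],0],[[-0.4,0,0],0],[[-0.4,0,0],0]]';python3 -m jog '[[[-0.1,0,0],0],[[-0.2,0,0],0],[[-0.3,0,0],0],[[-0.4,0,0],0],[[-0.5,0,0],0],[[-0.5,0,0],0]]'
python3 - <<'E'
from fit import *
snap('wrist','w20')
crop('w20',160,100,352,300,3.5,'w20c')
E
```

```text
clock: 22.58
tcp_pos: [0.6237, 0.0075, 0.1179]
tool_rot: [-0.0, 0.999, -0.05, 0.001]
wrist_force: [0.1, 0.2, -0.5]
gripper_width: 0.408
clock: 23.2
tcp_pos: [0.6107, 0.0091, 0.1191]
tool_rot: [-0.0, 0.999, -0.05, 0.005]
wrist_force: [8.4, -1.6, 0.1]
gripper_width: 0.406
clock: 23.82
tcp_pos: [0.602, 0.0099, 0.1198]
tool_rot: [-0.0, 0.999, -0.05, 0.006]
wrist_force: [9.7, -0.8, 1.1]
gripper_width: 0.41
clock: 24.58
tcp_pos: [0.5892, 0.0112, 0.1194]
tool_rot: [-0.0, 0.999, -0.05, 0.005]
wrist_force: [10.5, -1.9, -0.4]
gripper_width: 0.407
```

View pics/w20c.png

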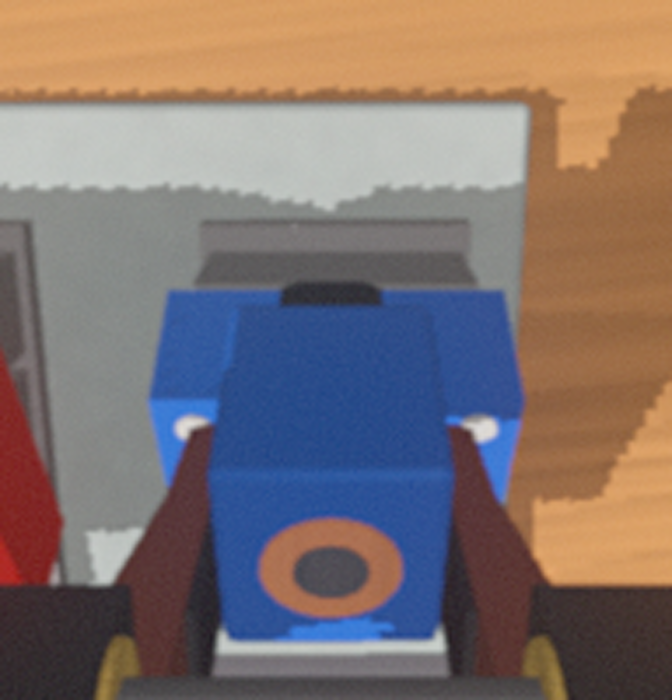

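```bash
python3 -m jog '[[[0.1,0,-0.6],0],[[0.1,0,-1.6],0],[[0,0,-2.4],0],[[-1,0,-2.4],0],[[-2.2,0,-2.2],0],[[-2.3,0,-1],0],[[-2.3,0,-0.5],0],[[-2.3,0,-0.5],0]]'
python3 - <<'E'
from fit import *
snap('wrist','w21'); s=bot.sense();tp=np.array(s['tcp_pos']);print(tp)
M=rot(s['tool_rot']);print('to pre',M.T@(np.array([.523,.0162,.112])-tp)/.025)
crop('w21',160,100,352,300,3.5,'w21c')
E
```

```text
clock: 25.62
tcp_pos: [0.527, 0.0172, 0.1293]
tool_rot: [0.0, 0.999, -0.05, -0.001]
wrist_force: [-0.1, -0.7, -0.5]
gripper_width: 0.405
[0.52761482 0.01715259 0.12988465]
to pre [-0.17971208  0.0562121   0.715435  ]
```

View pics/w21c.png

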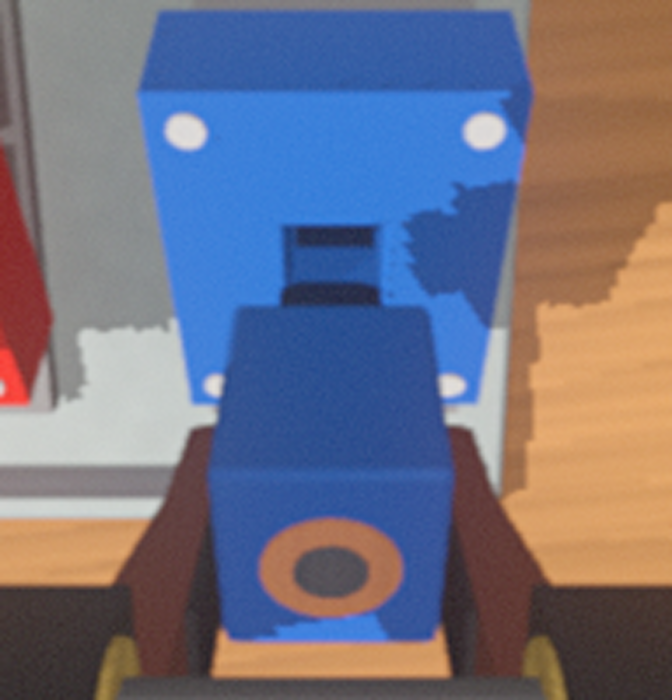

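Run:
```python
from both import *
f=lambda L:np.array(L)/3.5+[160,100]
both('w21',f([(211,472),(453,470),(438,640),(227,640),(236,308),(432,308)]),range(6),f([(138,91),(532,91),(475,404),(193,404),(282,226),(381,226)]),range(6),s0=(.553,.013,-.097))
```

```text
module tool mm [10.4  0.6  7.3] tilt 16.4 [ 0.3 -0.3  0.4  0.3 -0.3  0.2  0.4  0.3  0.1 -0.3 -1.1 -0.3]
socket [ 0.5529  0.0135 -0.0984] [-0.7  0.1  0.1  0.   0.4 -0.2 -1.  -0.1  0.4  0.1  0.8  0.1]
centre in socket mm [11.5  0.4 55.1]
tip in socket mm [ 4.8  0.4 22.8]
tilt vs N deg 11.7 0.0
```

```bash
python3 -m jog '[[[-0.29,0,0.16],0],[[-0.12,0,0.45],0],[[0.04,0,0.78],0],[[0.04,0,0.78],0],[[0.13,0,0.95],0],[[0.22,0,1.12],0],[[0.3,0,1.28],0],[[0.3,0,1.28],0]]'
python3 - <<'E'
from fit import *
snap('wrist','w22'); s=bot.sense();print(s['tcp_pos'],s['wrist_force'])
crop('w22',160,100,352,300,3.5,'w22c')
E
```

```text
clock: 26.68
tcp_pos: [0.5333, 0.0164, 0.0967]
tool_rot: [0.0, 0.999, -0.05, -0.002]
wrist_force: [-3.0, -0.7, -5.3]
gripper_width: 0.404
[0.5333442  0.016416   0.09681703] [-3.81108292  0.69030474 -5.18707656]
```

View pics/w22c.png

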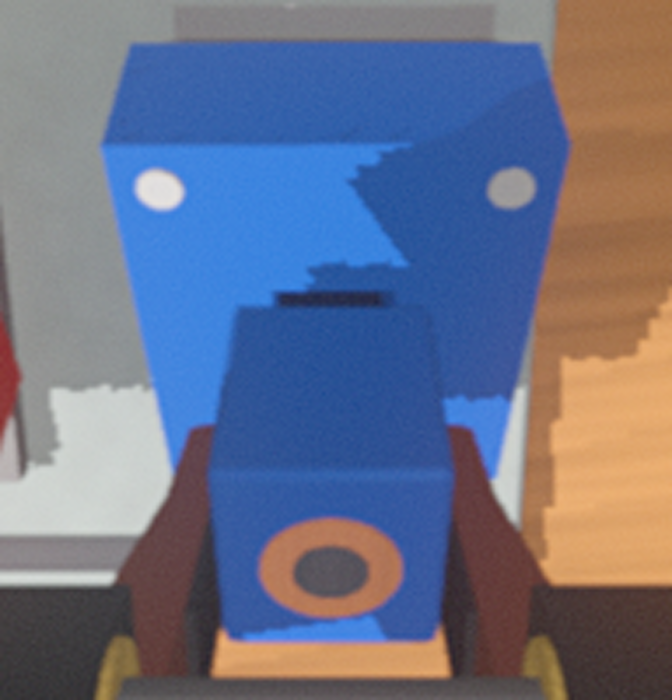

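```bash
python3 -m jog '[[[-0.1,0,0.05],0],[[-0.2,0,0.11],0],[[-0.3,0,0.16],0],[[-0.4,0,0.22],0],[[-0.4,0,0.22],0]]'; python3 -m jog '[[[-0.1,0,0.09],0],[[-0.2,0,0.18],0],[[-0.3,0,0.27],0],[[-0.3,0,0.27],0]]'
python3 - <<'E'
from fit import *
snap('wrist','w23'); s=bot.sense();print(s['tcp_pos'],s['wrist_force'])
crop('w23',160,100,352,300,3.5,'w23c')
E
```

```text
clock: 27.35
tcp_pos: [0.5288, 0.0171, 0.0943]
tool_rot: [-0.0, 0.999, -0.05, 0.004]
wrist_force: [4.8, -2.6, 7.1]
gripper_width: 0.41
clock: 27.85
tcp_pos: [0.5219, 0.0182, 0.0881]
tool_rot: [-0.0, 0.999, -0.05, 0.005]
wrist_force: [4.4, -0.5, 13.7]
gripper_width: 0.41
[0.52187965 0.01816208 0.08814043] [ 4.09339399 -0.35279416 13.84244249]
```

View pics/w23c.png

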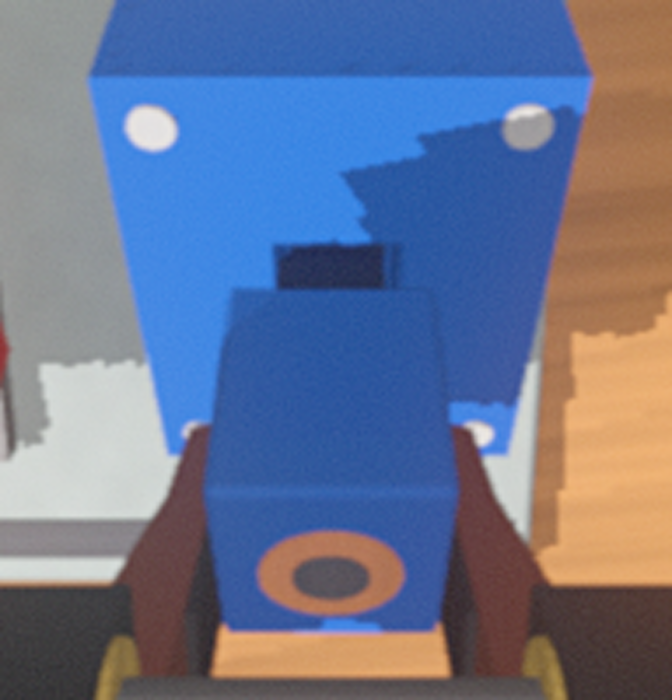

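```bash
python3 -m jog '[[[0.14,0,0.0],0],[[0.23,0,0.15],0],[[0.31,0,0.26],0],[[0.39,0,0.37],0],[[0.39,0,0.37],0]]'; python3 -m jog '[[[0.06,0,0.08],0],[[0.1,0,0.16],0],[[0.1,0,0.16],0]]'
python3 - <<'E'
from fit import *
snap('wrist','w24'); s=bot.sense();print(s['tcp_pos'],s['wrist_force'])
crop('w24',160,100,352,300,3.5,'w24c')
E
```

```text
clock: 28.52
tcp_pos: [0.529, 0.0171, 0.0764]
tool_rot: [-0.0, 0.999, -0.05, 0.002]
wrist_force: [5.9, 0.1, 1.6]
gripper_width: 0.409
clock: 28.9
tcp_pos: [0.5285, 0.0172, 0.0734]
tool_rot: [-0.0, 0.999, -0.05, -0.001]
wrist_force: [-7.2, 1.7, 23.5]
gripper_width: 0.41
[0.52848066 0.01717226 0.07338365] [-7.12909673  1.35158377 24.52009544]
```

View pics/w24c.png

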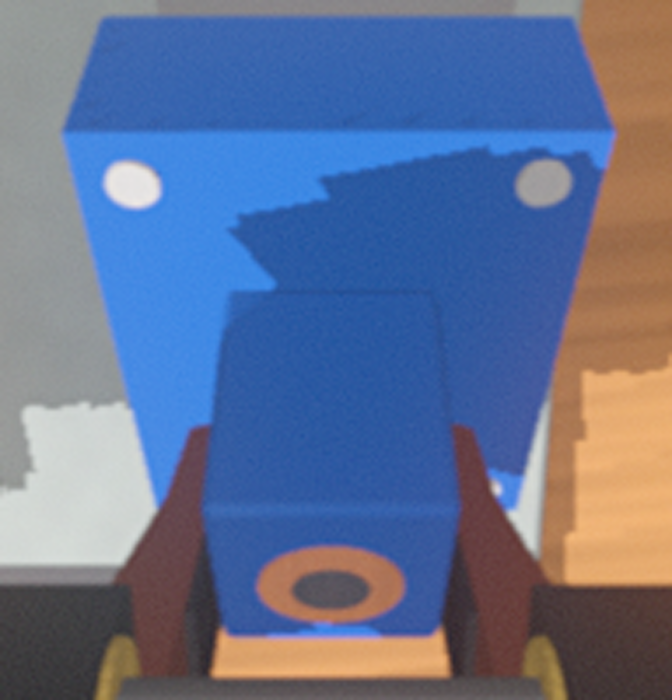

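```bash
python3 -m jog '[[[0,0,0],0],[[0,0,0],0],[[0,0,0],0],[[0,0,0],0]]' -1; python3 -m jog '[[[0,0,-1],0],[[0,0,-2.5],0],[[-0.5,0,-4.5],0],[[-1,0,-5],0],[[-1,0,-5],0],[[-1,0,-5],0]]'
python3 - <<'E'
from both import *
snap('wrist','w25'); s=bot.sense();print(s['tcp_pos'],s['wrist_force'])
crop('w25',140,40,372,240,3.2,'w25c')
E
```

```text
clock: 29.45
tcp_pos: [0.5292, 0.0169, 0.0718]
tool_rot: [0.0, 0.999, -0.05, -0.0]
wrist_force: [-1.2, -0.4, 0.7]
gripper_width: 0.824
clock: 30.2
tcp_pos: [0.5041, 0.0194, 0.1959]
tool_rot: [0.0, 0.999, -0.05, -0.001]
wrist_force: [0.8, -0.9, -0.2]
gripper_width: 1.0
[0.50411403 0.01939032 0.19578471] [1.01607939 0.27175985 0.0877837 ]
```

View pics/w25c.png

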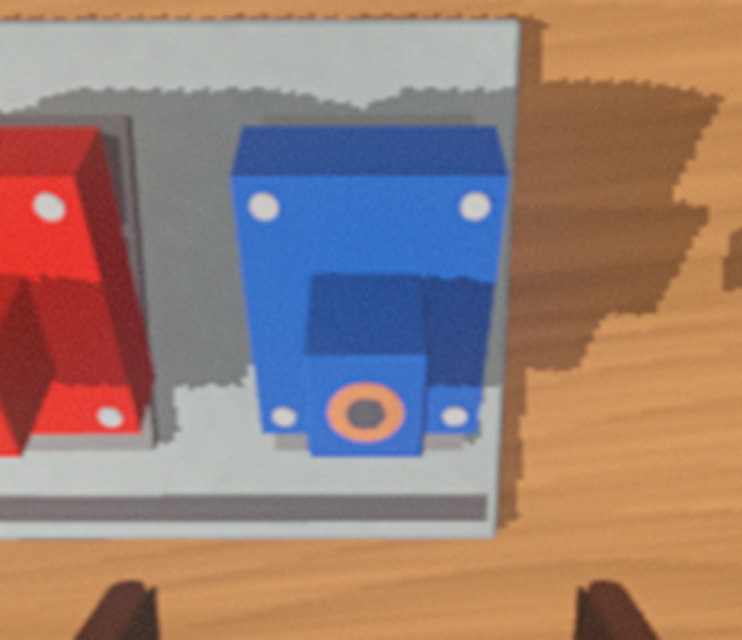

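```bash
python3 -m jog '[[[0.6,-2.5,0],0],[[1.13,-4.94,0],0],[[1.13,-4.94,0.5],0],[[1.13,-4.94,1.5],0],[[1.13,-4.94,2.2],0],[[1.13,-4.94,2.2],0],[[1.13,-4.94,2.2],0]]' 1; python3 -m jog '[[[0,0,0.2],0],[[0,0,0.4],0],[[0,0,0.6],0],[[0,0,0.6],0]]'
```

```text
clock: 31.12
tcp_pos: [0.5453, 0.139, 0.1424]
tool_rot: [-0.0, 0.999, -0.05, 0.0]
wrist_force: [1.6, 0.0, -0.3]
gripper_width: 0.242
clock: 31.62
tcp_pos: [0.5446, 0.1395, 0.1267]
tool_rot: [0.0, 0.999, -0.05, -0.0]
wrist_force: [-0.4, 0.2, -0.5]
gripper_width: 0.008
```

```bash
python3 -m jog '[[[0,0,0.1],0],[[0,0,0.2],0],[[0,0,0.2],0]]';python3 -m jog '[[[0,0,0.1],0],[[0,0,0.2],0],[[0,0,0.2],0]]'
```

```text
clock: 32.0
tcp_pos: [0.5449, 0.1395, 0.122]
tool_rot: [0.0, 0.999, -0.05, -0.0]
wrist_force: [0.8, -0.1, 0.8]
gripper_width: 0.007
clock: 32.38
tcp_pos: [0.5458, 0.1396, 0.1199]
tool_rot: [-0.0, 0.999, -0.05, 0.001]
wrist_force: [-7.0, -0.2, 25.8]
gripper_width: 0.002
```

```bash
python3 -m jog '[[[0,0,-1.5],0],[[-0.5,0,-3],0],[[-3.6,-4.6,-4],0],[[-3.6,-4.6,-4],0],[[-3.6,-4.6,-4],0],[[-3.6,-4.6,-4],0],[[-3.6,-4.6,-4],0]]'
python3 - <<'E'
from both import *
snap('wrist','w26'); snap('top','t26'); s=bot.sense();print(s['tcp_pos'],s['wrist_force'])
crop('t26',130,140,270,235,5,'t26c')
E
```

```text
clock: 33.25
tcp_pos: [0.4672, 0.2618, 0.2167]
tool_rot: [0.0, 0.999, -0.05, -0.0]
wrist_force: [-0.3, -0.1, 0.6]
gripper_width: 0.004
[0.46734591 0.26160356 0.21668889] [-0.54407279 -0.2258269   0.36287534]
```

View pics/w26.png

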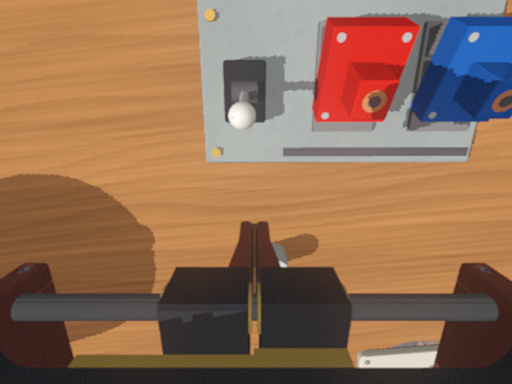

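View pics/t26c.png

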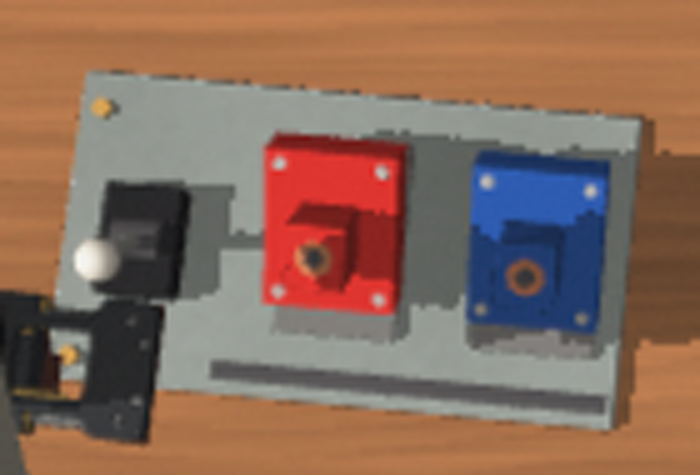

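Run:
```python
from both import *
d=load('w26');M=rot(d['tr'])
for z in (.104,.108): 
    b=px2w(d,242,116,z); print(b,'tool mm',M.T@(b-d['tp'])*1e3, 'rel red',(b[:2]-[.565,.1375])@[.9953,-.0968],(b[:2]-[.565,.1375])@[.0968,.9953])
print(px2w(load('top0'),149,192,.105))
```

```text
[0.54246759 0.26584648 0.104     ] tool mm [ 74.50692198 -11.61724073 112.64217588] rel red -0.034850450797762236 0.12556211823654204
[0.5425946 0.2656611 0.108    ] tool mm [ 74.64998457 -11.4425521  108.64223656] rel red -0.034706093071425914 0.12538990299571903
[0.54259152 0.26640695 0.105     ]
```

```bash
python3 -m jog '[[[1.38,-0.46,1.5],0],[[1.38,-0.46,3],0],[[1.38,-0.46,4.3],0],[[1.38,-0.46,4.83],0],[[1.38,-0.46,4.83],0],[[1.38,-0.46,4.83],0]]'
python3 - <<'E'
from both import *
snap('wrist','w27')
E
```

```text
clock: 34.1
tcp_pos: [0.5032, 0.2711, 0.0976]
tool_rot: [-0.0, 0.999, -0.05, 0.001]
wrist_force: [-0.0, 0.1, 0.5]
gripper_width: 0.004
```

View pics/w27.png

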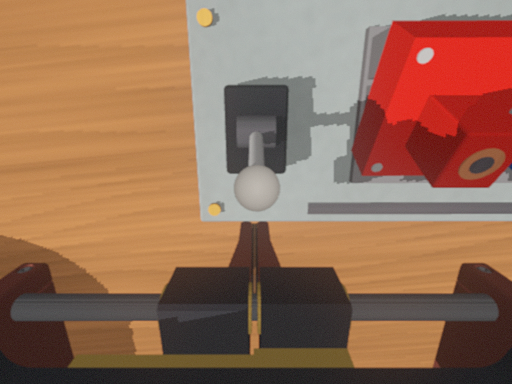

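Fingers are centred behind the ball (ball at 257,188; fingertips at 255,225). Pushing away from the robot.

```bash
python3 -m jog '[[[0.4,0,0],0],[[0.8,0,0],0],[[1.2,0,0],0],[[1.6,0,0],0],[[2,0,0],0],[[2.4,0,0],0],[[2.8,0,0],0],[[3.1,0,0],0],[[3.3,0,0],0],[[3.3,0,0],0]]'
python3 - <<'E'
from both import *
snap('wrist','w28');snap('scene','s28');crop('s28',270,150,420,290,4,'s28c')
E
```

```text
clock: 35.4
tcp_pos: [0.5826, 0.2626, 0.0961]
tool_rot: [0.0, 0.999, -0.05, -0.002]
wrist_force: [-7.1, -0.3, 4.1]
gripper_width: 0.004
```

View pics/w28.png

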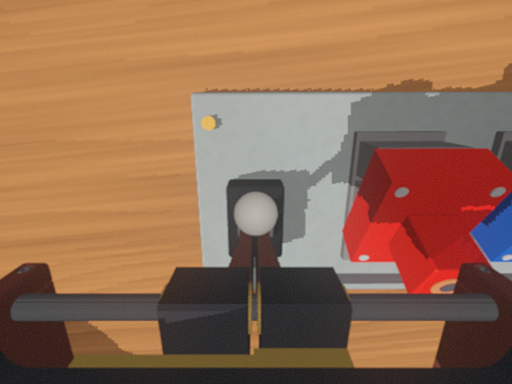

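View pics/s28c.png

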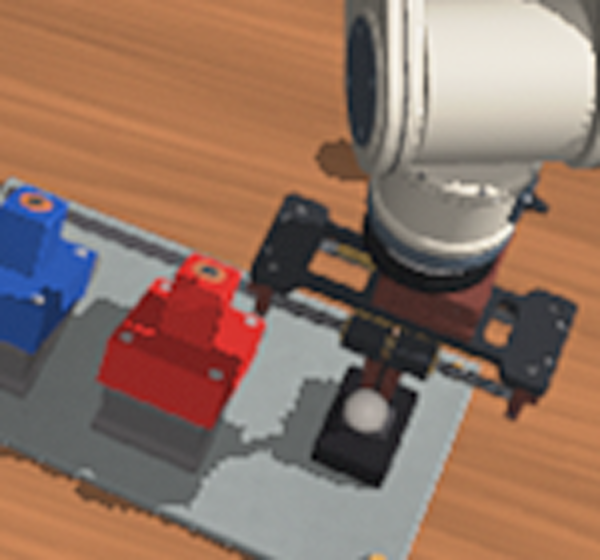

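```bash
python3 -m jog '[[[0.2,0,0],0],[[0.4,0,0],0],[[0.4,0,0],0]]';python3 -m jog '[[[0.2,0,0],0],[[0.3,0,0],0],[[0.3,0,0],0]]'
```

```text
clock: 35.88
tcp_pos: [0.5836, 0.2623, 0.0958]
tool_rot: [0.002, 0.999, -0.05, -0.011]
wrist_force: [-39.1, 7.5, 26.0]
gripper_width: 0.004
clock: 36.25
tcp_pos: [0.5842, 0.2621, 0.0957]
tool_rot: [0.003, 0.999, -0.05, -0.018]
wrist_force: [-62.3, 11.3, 42.0]
gripper_width: 0.003
```

```bash
python3 -m jog '[[[-0.7,0,0],0],[[-1.2,0,0],0],[[-2.2,0,-1],0],[[-3.5,0,-3],0],[[-4,0,-5],0],[[-4,0,-5],0],[[-4,0,-5],0],[[-4,0,-5],0]]'
python3 - <<'E'
from both import *
snap('wrist','w29');snap('scene','s29');snap('top','t29');crop('t29',130,110,410,290,2.8,'t29c')
E
```

```text
clock: 37.25
tcp_pos: [0.5021, 0.2704, 0.2199]
tool_rot: [0.001, 0.999, -0.05, -0.001]
wrist_force: [-0.0, -0.4, 0.4]
gripper_width: 0.007
```

View pics/w29.png

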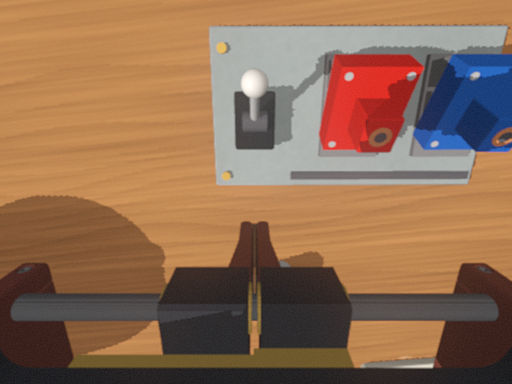

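View pics/s29.png

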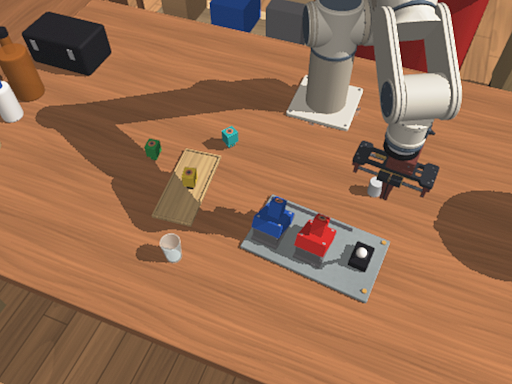

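View pics/t29c.png

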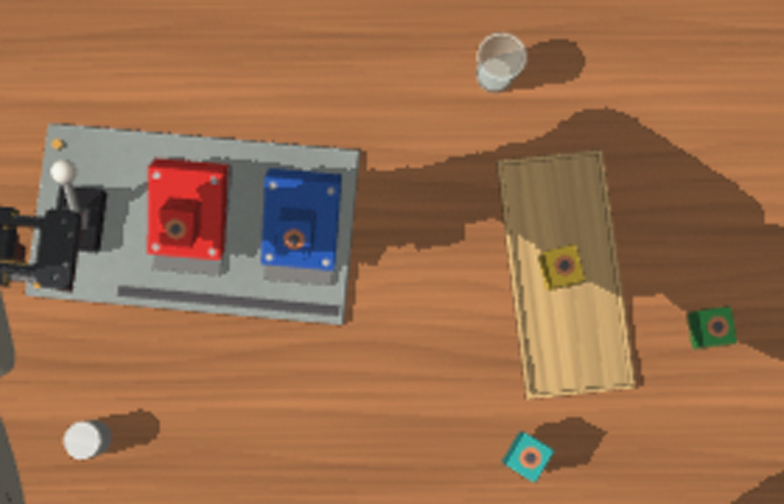

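Run:
```python
from both import *
b=px2w(load('w29'),254,83,.104);print('ball',b,'moved along x_c',(b[:2]-[.5425,.2658])@[.9953,-.0968])
print('yellow',px2w(load('t29'),130+565/2.8,110+265/2.8,.071))
print('beaker',px2w(load('t29'),309,132,.04))
```

```text
ball [0.60584929 0.25979299 0.104     ] moved along x_c 0.06363302919140869
yellow [ 0.50624992 -0.27099923  0.071     ]
beaker [ 0.73986939 -0.21245836  0.04      ]
```

Run:
```python
from both import *
d=load('w29')
crop('w29',200,20,320,200,4,'w29c')
e=np.array([.9953,-.0968])
for z in (.03,.04,.05):
    c=px2w(d,255,121,z); b=px2w(d,254,83,.106); print(z,(b-c)[:2]@e)
# predicted ball px for angle
o=np.array([.565,.1375])
for z in (.034,):
  h0=px2w(d,255,121,.04)[:2]
  print(h0,(h0-o)@e)
```

```text
0.03 0.03878122526263963
0.04 0.038228907486494226
0.05 0.03767658971034883
[0.56753888 0.26233567] -0.00955714081935104
```

View pics/w29c.png

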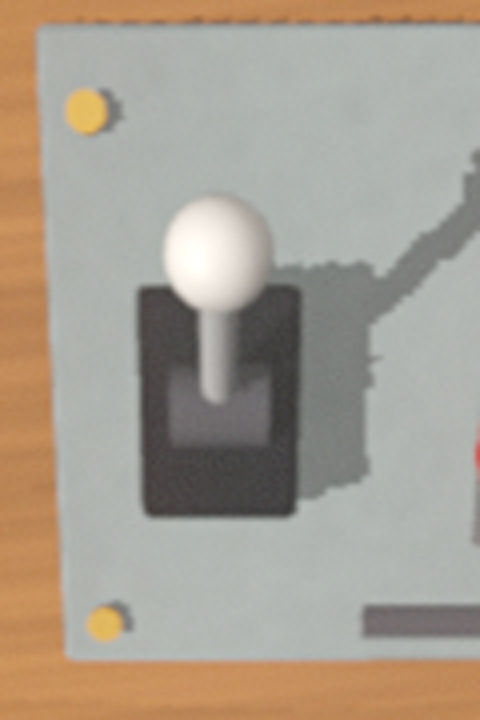

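Run:
```python
from plant import bot
s=bot.sense();print(s['clock'],s['wrist_force']);print(bot.sign_off())
```

```text
37.4 [-0.24237452 -0.74233282 -0.0603092 ]
the job is handed in; nothing more can be done
None
```

The job is handed in at 37.4 s. The red and blue modules are in the sockets of their own colour and the lever is thrown over to its far end.

**Method:** The moves can't tilt the tool. I tilted each module in the grip by pulling its foot against the far edge of its dock, finished the tilt inside the hole, and pressed it home.

**Last checks:**
- **Red module:** a push from above with closed fingers met the top of the head at the height expected for fully home, with about 26 N.
- **Blue module:** the final push along the hole reached about 24 N, and it looks the same as the red one in the pictures. I did not press it from above.
- **Lever:** it ran against its stop, where the push rose to about 62 N on the wrist (about 76 N with the other axes included), and it stayed there after I let go. The ball stands about 38 mm past the hinge, which is its end position.
- **Left alone:** the yellow module is within about 2 mm of where it was, and the beaker reads the same position as before. The weight looks unmoved, but I did not measure it.
- **Robot:** it stands clear of everything, with the wrist reading close to zero.

**Disagreement:** A free fit of the red module from the wrist camera gave a poorly determined pose that did not match home (−7.7 mm along the slope, 2.5 mm out). With the module assumed fully home, the picture differed by up to 2.5 pixels. I put that down to camera error and relied on the push from above.

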